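# Strip the cooling bar and sort the weld coupons

### The job

Slide the stop collar off the end of the cooling bar and put it in the parts dish while the coupons stay on the bar; then slide off every pipe coupon and sort them by the inspection mark painted round each: those with one yellow band go between the end plates on the two rails of the pass rack, those with two yellow bands go on the floor of the reject tray, not on top of one another. Leave the other tools on the bench where they are.

Things in the scene. Friction and masses are not known exactly. Their poses are not given: they have to be found in the camera images.
- stand: Fixed cooling stand: a round steel bar, 22 mm diameter, sticking out level from a square post (50 x 50 mm, 180 mm high) on a base plate 12 mm thick. Origin on the bench under the bar's root; x points along the bar to its free end, z up. The bar's axis is 145 mm above the bench, directly over the x axis; its post reaches x = 20 mm and its free end is at x = 348 mm. Coupons hang between x = 35 and 310 mm with their centres about 15 mm below the bar's axis.
- bar_tip (a point): Centre of the bar's free end, on its axis, 145 mm above the bench; the bar's end is rounded. Axes as the stand's.
- collar: Dark steel stop collar, a loose ring on the bar's end outside the coupons, its set screw already slackened: 60 mm outside diameter, 28 mm bore, 24 mm wide, 0.4 kg. Origin at its centre; x is its own axis. It hangs with its centre about 3 mm below the bar's axis.
- dish: Round shallow metal parts dish, fixed on the bench, 116 mm across the rim, 28 mm high, 3 mm wall. Origin at the centre of its underside, z up.
- pass_rack: Pass rack, loose on the bench, 1.2 kg: two parallel round steel rails (12 mm diameter, 40 mm apart between axes, axes 30 mm above the bench) held between two end plates 66 mm wide and 44 mm high. Origin on the bench under its middle; the rails run along its y and the space between the end plates is y = -119 to 119 mm. A coupon lying along the two rails has its centre 60 mm above the bench at x = 0.
- reject_tray: Reject tray, loose on the bench, 1.2 kg: open painted sheet-steel tray, outside 150 mm along its x, 200 mm along its y, 34 mm high, walls and floor 4 mm. Origin at the centre of its underside. A coupon lying in it has its centre 34 mm above the bench.
- coupon_a: Pipe-weld coupon marked as passed: open steel pipe ring with a welded seam round its middle, 60 mm outside diameter, 50 mm bore, 50 mm long, 0.3 kg. Origin at its centre; x is the pipe's own axis. At the start it hangs on the stand's bar, in any order along it; it may be absent. Its inspection mark is ONE yellow painted band round it, on one side of the seam only (pass).
- coupon_b: Pipe-weld coupon marked as passed: open steel pipe ring with a welded seam round its middle, 60 mm outside diameter, 50 mm bore, 50 mm long, 0.3 kg. Origin at its centre; x is the pipe's own axis. At the start it hangs on the stand's bar, in any order along it; it may be absent. Its inspection mark is ONE yellow painted band round it, on one side of the seam only (pass).
- coupon_c: Pipe-weld coupon marked as passed: open steel pipe ring with a welded seam round its middle, 60 mm outside diameter, 50 mm bore, 50 mm long, 0.3 kg. Origin at its centre; x is the pipe's own axis. At the start it hangs on the stand's bar, in any order along it; it may be absent. Its inspection mark is ONE yellow painted band round it, on one side of the seam only (pass).
- coupon_d: Pipe-weld coupon marked as rejected: open steel pipe ring with a welded seam round its middle, 60 mm outside diameter, 50 mm bore, 50 mm long, 0.3 kg. Origin at its centre; x is the pipe's own axis. At the start it hangs on the stand's bar, in any order along it; it may be absent. Its inspection mark is TWO yellow painted bands round it, one on each side of the seam (reject).
- coupon_e: Pipe-weld coupon marked as rejected: open steel pipe ring with a welded seam round its middle, 60 mm outside diameter, 50 mm bore, 50 mm long, 0.3 kg. Origin at its centre; x is the pipe's own axis. At the start it hangs on the stand's bar, in any order along it; it may be absent. Its inspection mark is TWO yellow painted bands round it, one on each side of the seam (reject).
- hammer: Bystander, to be left where it lies: hammer with a wooden handle, 280 mm long.
- wire_brush: Bystander, to be left where it lies: wire brush, 220 mm long.
- pliers: Bystander, to be left where it lies: pliers with red grips, about 180 mm long and 14 mm high.
- magnet: Bystander, to be left where it lies: three-sided grey welding magnet, sides about 90 mm, 18 mm thick.
- offcut: Bystander, to be left where it lies: flat steel offcut, 150 x 50 x 10 mm.
Things that resemble listed ones, but are neither listed nor needed, are in the scene too. What is shaped like the coupon_d but purple or turquoise is not meant.

How it is judged:
By the outcome, as a careful person would: the job done as asked, in the order asked, and still so for the second after the job is handed in, with the robot touching nothing.
Of coupon_a, coupon_b, coupon_c, coupon_d, coupon_e only 3 to 5 are there at a start; the rules pass over those that are not, and their reading is None.
At some moment in a run one of pass_rack, reject_tray may be knocked a few centimetres aside while the robot is not near it.
Once in a run the grip may slacken for a moment while it holds something.
It also fails if it takes over 210 s, if anything falls off the work surface, if the arm or the gripper's body presses on something with over 40 N, if the wrist force passes 120 N, or if a joint passes its speed limit or range.

### The arm

A 6-joint arm with a two-finger parallel gripper is mounted at the origin on the work surface. World frame = base frame: x ahead of the robot, y to its left, z up, the work surface at z = 0. Lengths are in m, angles in rad, forces in N, time in s.
With the tool pointing down it reaches from about 0.3 to 0.825 m from the base axis. Payload 5.4 kg.
Tool frame: the origin (TCP) lies midway between the tips of the shut fingers; the grasp point (between the pads) lies 19 mm behind it; z points along the fingers, y is the line along which they close (so a half turn about z gives the same grasp; the last joint's range is limited). The gripper opens to 92 mm and grips with 3 to 60 N. Pads are 20 mm wide; open, the fingers measure 128 mm over their backs; the gripper's body (75 mm by 189 mm) begins 69 mm behind the grasp point.
Start: joints at [0.891, 0.158, 1.597, -0, 1.386, -0.21], TCP at [0.26, 0.513, 0.215] pointing down, gripper open.
Joint ranges: [-2.91, 2.91], [-0.94, 2.29], [0.18, 2.7], [-1.29, 4.43], [0.17, 2.64], [-3, 3]. Speed limits (rad/s): [2.57, 2.57, 3.14, 3.14, 3.14, 3.14].

### API

Orientations are given as a unit quaternion [w, x, y, z].
In Python, from plant import r gives the robot as it stands.
- The arm moves only by the tool carry_out, never from a script. Its arguments are lists of equal length, an entry for each row: "jaw": the finger opening in m, from 0 to 0.0919; "travel": the shift along the tool's x, y, z in m, a list of three; "dr": the turn, a rotation vector about the tool's x, y, z in degrees, a list of three. A call has 1 to 12 rows; each row shifts and turns the commanded pose from where the row before left it, along the tool's axes as they then stand; what a row does not reach is not made up. A row lasts 1/8 s, in which the tool goes at most 62.5 mm and 10.7 degrees, less where a joint would pass 70% of its speed; a pose out of reach is approached as far as the arm can. A call is refused whole if a number of a shift passes 0.0625 or a number of a turn 10.7, either way. A call with a gripper value outside its range is refused whole. The fingers move at their own pace and stop on an object; the grip force is fixed at half the most. Time passes only in rows, so rows that do not move let the fingers close. It gives the time, the measured TCP pose, the force, the opening and the grip force at its end, in the units of the state.
- r.sense(): the state, without advancing time (a new reading comes with each control period).
- r.grab_frame(name): name is "scene" or "top" or "wrist"; returns a dict with "frame" (384x512x3 uint8, red, green, blue), "depth" (384x512 float32, m along the optical axis (not along the pixel's ray), 0 where there is no reading), "fx", "fy", "cx", "cy" (pixels), "k1" (the pictures are not rectified: a ray, as slopes to the right and down, at radius r is drawn at 1 + k1 r^2 times it, then the intrinsics apply), "extrinsics" (4x4, takes a point from camera to world coordinates). Camera axes: x right, y up, looking along -z (the intrinsics and any distortion apply to the point x, -y, -z); pixel columns grow to the right and rows downward; lengths in m; the calibration is good to about 2 mm. A picture is of the moment at which its call begins.
- r.finish_job(): hands the job in; it is judged then, once.
The state is a dict: "time": time; "joints": joint angles; "qd": joint speeds; "effort": joint torques, N m; "tcp_pos": TCP position; "tool_rot": TCP orientation; "contact_force": force on the tool from outside, world axes, zero at the start; "moment": the same for the moment, N m; "grip_width": opening from 0.0 (shut) to 1.0 (fully open); "grip_force": force on a finger pad.
Only numpy, scipy, OpenCV 4.12 (cv2) and the standard library are available. Lean on these libraries where they do the work, as an engineer would, in place of code of your own. Each camera call takes 0.05 s, during which the arm holds its last target. There are 200 camera calls.

## Working session

There is one attempt and no reset: what is moved stays moved. The work goes in short steps, Python scripts to look and compute and a tool call to move; the robot and the scene stay as the last step left them, time stands still between calls to the robot, and variables do not carry over. Pictures are saved under pics/ and viewed, at most 14 in all, crops included, and the job is handed in when it is done.

Besides the shell and the picture viewer there is one more tool, called after "Emit:" by a JSON object that holds its "op" and its "data". carry_out: Moves the arm, as the interface text tells. Its arguments: {"type":"object","properties":{"jaw":{"type":"array"},"travel":{"type":"array"},"dr":{"type":"array"}},"required":["jaw","travel","dr"]}

```bash
ls; mkdir -p pics
cat > h.py <<'E'
import numpy as np, cv2
from plant import r
def grab(n):
    return r.grab_frame(n)
def world(f,u,v,d=None,z=None):
    """pixel -> world by depth or plane height z"""
    x=(u-f['cx'])/f['fx']; y=(v-f['cy'])/f['fy']
    rd=np.hypot(x,y); s=rd
    for _ in range(20): s=rd/(1+f['k1']*s*s)
    k=s/rd if rd>0 else 1
    ray=np.array([x*k,-y*k,-1.0]); E=np.array(f['extrinsics'])
    if z is not None:
        w=E[:3,:3]@ray; return E[:3,3]+w*(z-E[2,3])/w[2]
    if d is None:
        p=f['depth'][int(v)-1:int(v)+2,int(u)-1:int(u)+2]; d=np.median(p[p>0])
    return E[:3,:3]@(ray*d)+E[:3,3]
def cloud(f):
    h,w=f['depth'].shape; v,u=np.mgrid[:h,:w].astype(float)
    x=(u-f['cx'])/f['fx']; y=(v-f['cy'])/f['fy']; rd=np.hypot(x,y)+1e-9; s=rd.copy()
    for _ in range(20): s=rd/(1+f['k1']*s*s)
    k=s/rd; d=f['depth']; E=np.array(f['extrinsics'])
    P=np.stack([x*k*d,-y*k*d,-d],-1)@E[:3,:3].T+E[:3,3]
    P[d<=0]=np.nan
    return P
def save(f,n,box=None,scale=1):
    im=f['frame'][:,:,::-1]
    if box: im=im[box[1]:box[3],box[0]:box[2]]
    cv2.imwrite('pics/'+n,cv2.resize(im,None,fx=scale,fy=scale,interpolation=cv2.INTER_CUBIC))
E
python3 - <<'E'
from h import *
a=grab('top'); b=grab('scene')
import pickle; pickle.dump((a,b),open('f0.pkl','wb'))
save(a,'top0.png',None,1.5); save(b,'scene0.png',None,1.5)
for f in(a,b): print(f['fx'],f['k1'],np.round(f['extrinsics'],3).tolist())
print(r.sense())
E
```

```text
pics
484.8728677909542 -0.005758612307525439 [[0.036, 0.973, -0.23, 0.218], [-0.999, 0.035, -0.008, 0.027], [0.001, 0.23, 0.973, 1.446], [0.0, 0.0, 0.0, 1.0]]
487.4067259157795 -0.12329383653707356 [[0.28, -0.682, 0.676, 1.451], [0.96, 0.192, -0.204, -0.221], [0.01, 0.706, 0.708, 1.089], [0.0, 0.0, 0.0, 1.0]]
{'time': 0.1, 'joints': array([ 8.90881647e-01,  1.58970095e-01,  1.59809213e+00, -1.37856171e-05,
        1.38620252e+00, -2.10085385e-01]), 'qd': array([ 0.00016482, -0.0029544 , -0.00147447, -0.00098702,  0.00075283,
       -0.00016599]), 'effort': array([ 4.12253621e-04, -3.86504924e+01, -3.22961569e+01,  7.04200845e-02,
        3.39313655e-02, -3.50372898e-05]), 'tcp_pos': array([0.25997651, 0.51224202, 0.21373343]), 'tool_rot': array([-3.53766985e-04,  2.32758661e-01,  9.72534167e-01, -7.57538628e-04]), 'contact_force': array([-0.2547866 , -0.67546224,  0.21387017]), 'moment': array([ 0.046958  , -0.04414249, -0.05190799]), 'grip_force': 0.0, 'grip_width': 1.000236752496005}
```

View pics/top0.png

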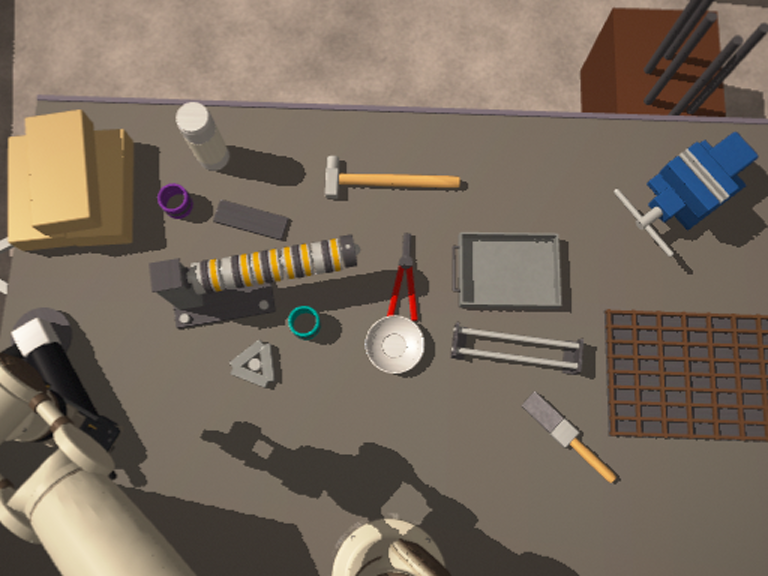

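View pics/scene0.png

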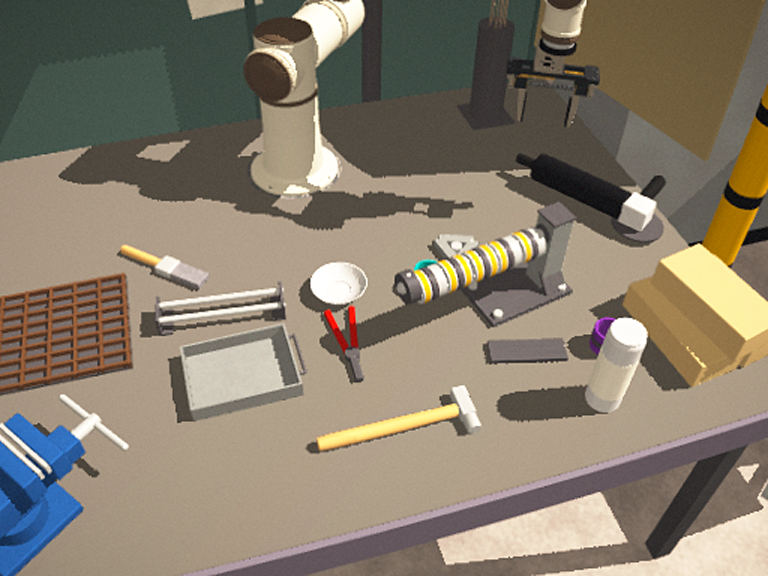

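Top view: the stand's post is at about (170,275) and the collar at (350,250). The coupons hang between x=195 and 345. The dish is at (395,345), the tray at (512,270) and the rack at (515,347). The turquoise ring (303,322) and purple ring (174,200) are decoys. Next I enlarge the bar and measure.

Run:
```python
from h import *
import pickle
a,b=pickle.load(open('f0.pkl','rb'))
A=a['frame'][150:205,95:245,::-1]; B=b['frame'][130:210,255:385,::-1]
A=cv2.resize(A,(790,290),interpolation=cv2.INTER_CUBIC); B=cv2.resize(B,(487,300),interpolation=cv2.INTER_CUBIC)
c=np.zeros((590,790,3),np.uint8); c[:290]=A; c[290:,:487]=B; cv2.imwrite('pics/bar.png',c)
P=cloud(a)
def reg(x0,y0,x1,y1): # in 1.5x pixels
    s=P[int(y0/1.5):int(y1/1.5),int(x0/1.5):int(x1/1.5)].reshape(-1,3); return s[~np.isnan(s[:,0])]
q=reg(140,225,365,325); q=q[q[:,2]>0.1]; print('bar pts',len(q),q.min(0),q.max(0))
c=q[(q[:,2]<0.172)&(q[:,2]>.15)]
m,d=c.mean(0),None; l=cv2.fitLine(c[:,:2].astype(np.float32),cv2.DIST_HUBER,0,.01,.01).ravel(); print('line',l, c[:,2].max())
post=q[q[:,2]>.174]; print('post',len(post),post.mean(0),post.min(0),post.max(0))
t=(c[:,:2]-l[2:])@l[:2]; print(t.min(),t.max())
d=reg(355,305,435,385); d=d[(d[:,2]>.022)&(d[:,2]<.035)]; print('dish',cv2.minEnclosingCircle(d[:,:2].astype(np.float32)))
for n,R,z0,z1 in(('tray',(440,220,580,320),.027,.045),('rack',(440,312,605,385),.038,.055)):
    d=reg(*R); d=d[(d[:,2]>z0)&(d[:,2]<z1)]; print(n,len(d),cv2.minAreaRect(d[:,:2].astype(np.float32)))
print('bench z',np.nanmedian(P[270:290,250:350,2]))
```

```text
bar pts 2965 [0.49111706 0.07741372 0.10011107] [0.61899884 0.45172133 0.19114589]
line [ 0.21363135 -0.97691435  0.5571626   0.2433665 ] 0.1719587184992768
post 419 [0.52262389 0.41604588 0.18497   ] [0.49111706 0.09052783 0.17408862] [0.59722595 0.45172133 0.19114589]
-0.20476109339007006 0.17050110804075422
dish ((0.43689510226249695, 0.004327082075178623), 0.05774024873971939)
tray 427 ((0.5974850654602051, -0.21438929438591003), (0.15316712856292725, 0.2162438929080963), 1.1711199283599854)
rack 170 ((0.4372643232345581, -0.23607058823108673), (0.25084856152534485, 0.06298299878835678), 84.43292999267578)
bench z -0.0007253477257671559
```

View pics/bar.png

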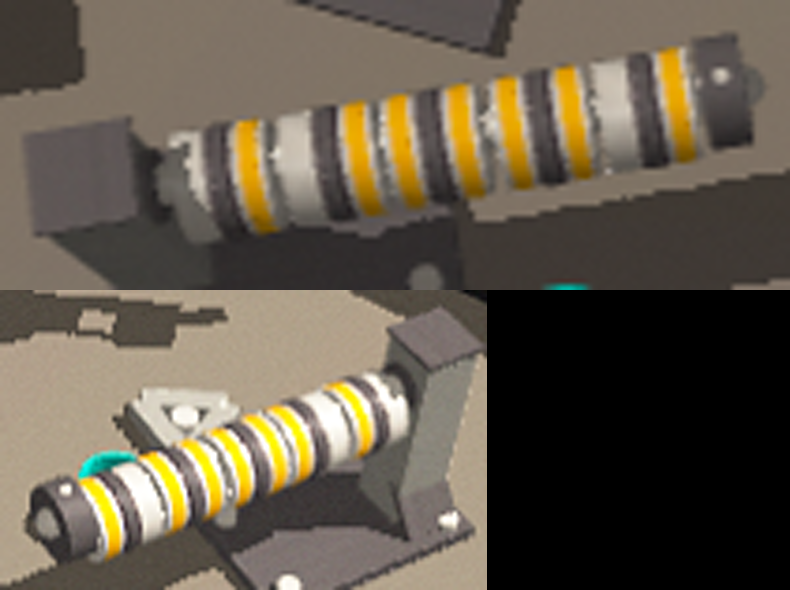

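The bar crop shows the collar at its tip, then five coupons. Counting from the tip: yellow/seam/white (pass), yellow/seam/yellow (reject), yellow/seam/yellow (reject), yellow/seam/white (pass), yellow/seam/white (pass). So the order is P, R, R, P, P, and all five are present. Next I refine the bar frame and the rack and tray poses.

```bash
cat >> h.py <<'E'
def plan(p,yaw,s=None):
    """shift in tool axes (down-pointing) from the present pose to TCP p; yaw = world heading (deg) of tool x"""
    from scipy.spatial.transform import Rotation as R
    s=s or r.sense(); q=s['tool_rot']; M=R.from_quat([q[1],q[2],q[3],q[0]]).as_matrix()
    y0=np.degrees(np.arctan2(M[1,0],M[0,0])); d=np.array(p)-s['tcp_pos']
    dz=-((yaw-y0+180)%360-180)
    c,n=np.cos(np.radians(yaw)),np.sin(np.radians(yaw)); T=np.array([[c,n,0],[n,-c,0],[0,0,-1]])
    print('yaw now %.1f turn z %.1f  tilt %s'%(y0,dz,np.round(M[:,2],3)),'| shift before turn',np.round(M.T@d*1000,1),'after turn',np.round(T@d*1000,1),'mm | tcp',np.round(s['tcp_pos'],4),'F',np.round(s['contact_force'],1),'grip %.1f %.1fmm t=%.1f'%(s['grip_force'],s['grip_width']*92,s['time']))
E
python3 - <<'E'
from h import *
import pickle
a,b=pickle.load(open('f0.pkl','rb'))
for n,f in(('top',a),('scene',b)):
    P=cloud(f).reshape(-1,3); P=P[~np.isnan(P[:,0])]
    q=P[(P[:,0]>.47)&(P[:,0]<.66)&(P[:,1]>.05)&(P[:,1]<.47)]
    p=q[(q[:,1]>.36)&(q[:,2]>.174)&(q[:,2]<.19)]; rc=cv2.minAreaRect(p[:,:2].astype(np.float32)); print(n,'post',rc,p[:,2].mean())
    c=q[(q[:,2]<.168)&(q[:,2]>.152)&(q[:,1]<.36)&(q[:,1]>.13)]
    l=cv2.fitLine(c[:,:2].astype(np.float32),cv2.DIST_HUBER,0,.01,.01).ravel(); print(l,np.degrees(np.arctan2(l[1],l[0])))
    u=np.array([.2136,-.9769]); 
    if l[1]>0:l[:2]*=-1
    u=l[:2]; t=q[:,:2]@u; top=q[(q[:,2]>.165)&(q[:,1]<.2)]; tt=top[:,:2]@u
    print('collar',np.percentile(tt,[2,98]),'post c',np.array(rc[0])@u,'lat collar',np.median(top[:,:2]@[-u[1],u[0]]),'lat line',l[2:]@[-u[1],u[0]],'lat post',np.array(rc[0])@[-u[1],u[0]])
    br=q[(q[:,2]<.160)&(q[:,2]>.130)&(t>tt.max()+.004)]; bt=br[:,:2]@u; print('bar end',len(br),bt.max() if len(br) else 0, br[:,:2]@[-u[1],u[0]])
    w=P[(P[:,0]>.35)&(P[:,0]<.52)&(P[:,1]<-.1)&(P[:,1]>-.38)]; k=w[(w[:,2]>.037)&(w[:,2]<.05)]; print('rack',len(k),cv2.minAreaRect(k[:,:2].astype(np.float32)))
    rl=w[(w[:,2]>.030)&(w[:,2]<.042)];rr=cv2.fitLine(rl[:,:2].astype(np.float32),cv2.DIST_L2,0,.01,.01).ravel(); print('rail',rr,np.degrees(np.arctan2(rr[1],rr[0])))
    w=P[(P[:,0]>.49)&(P[:,0]<.72)&(P[:,1]<-.1)&(P[:,1]>-.36)]; k=w[(w[:,2]>.002)&(w[:,2]<.008)]; print('tray floor',len(k),cv2.minAreaRect(k[:,:2].astype(np.float32)))
E
```

```text
top post ((0.5222445130348206, 0.4207863211631775), (0.056105684489011765, 0.054605744779109955), 12.01170825958252) 0.1849577475255427
[ 0.21689829 -0.9761942   0.5577169   0.2456492 ] -77.473076
collar [-0.00021325  0.04370134] post c -0.29749522433717424 lat collar 0.5975351134696129 lat line 0.5977209 lat post 0.6010799006056811
bar end 13 0.05378871259372798 [0.60318625 0.6033494  0.60089821 0.60027144 0.59818683 0.59634203
 0.59407556 0.595687   0.59251566 0.59238919 0.59059682 0.59099787
 0.58867847]
rack 231 ((0.43623146414756775, -0.2359699159860611), (0.25084856152534485, 0.06505846977233887), 84.43292999267578)
rail [ 0.09646527  0.99533635  0.4365612  -0.2364748 ] 84.46433
tray floor 2036 ((0.6045963168144226, -0.22971205413341522), (0.2592460513114929, 0.22954706847667694), 89.8576889038086)
scene post ((0.5213367938995361, 0.41917160153388977), (0.05984736979007721, 0.05999935045838356), 13.477412223815918) 0.18501153323930716
[ 0.21071815 -0.9775469   0.56101507  0.26574352] -77.835556
collar [-0.05324694  0.04229464] post c -0.2999047600735505 lat collar 0.6008599005403576 lat line 0.60441554 lat post 0.5979582179264042
bar end 14 0.05337473243321426 [0.58915736 0.59896934 0.59800156 0.59195771 0.59629964 0.59830413
 0.59578202 0.59659233 0.60013129 0.60409125 0.59843609 0.60102809
 0.60309157 0.60394911]
rack 323 ((0.43663322925567627, -0.23689736425876617), (0.24982242286205292, 0.06840479373931885), 84.72526550292969)
rail [ 0.13121974  0.99135333  0.44182953 -0.23788038] 82.459915
tray floor 2888 ((0.6050507426261902, -0.2301781326532364), (0.2596462070941925, 0.22990505397319794), 89.92496490478516)
```

```bash
python3 -c "
from h import *
plan([.592,.097,.27],102.4)"
```

```text
yaw now 153.1 turn z 50.7  tilt [-0.001 -0.001 -1.   ] | shift before turn [-484.  -220.   -56.1] after turn [-476.9  235.1  -56.3] mm | tcp [0.26   0.5122 0.2137] F [-0.3 -0.7  0.2] grip 0.0 92.0mm t=0.1
```

Emit:
{"op": "carry_out", "data": {"jaw": [0.0919, 0.0919, 0.0919, 0.0919, 0.0919], "travel": [[0, 0, -0.012], [0, 0, -0.012], [0, 0, -0.012], [0, 0, -0.012], [0, 0, -0.012]], "dr": [[0, 0, 10.14], [0, 0, 10.14], [0, 0, 10.14], [0, 0, 10.14], [0, 0, 10.14]]}}

```text
time: 0.72
tcp_pos: [0.2601, 0.5124, 0.2744]
tool_rot: [-0.0, 0.629, 0.777, -0.001]
contact_force: [-0.1, -0.5, 0.3]
grip_width: 1.003
grip_force: 0.0
```

Emit:
{"op": "carry_out", "data": {"jaw": [0.0919, 0.0919, 0.0919, 0.0919, 0.0919, 0.0919, 0.0919, 0.0919, 0.0919, 0.0919, 0.0919, 0.0919], "travel": [[-0.042, 0.021, 0], [-0.042, 0.021, 0], [-0.042, 0.021, 0], [-0.042, 0.021, 0], [-0.042, 0.021, 0], [-0.042, 0.021, 0], [-0.042, 0.021, 0], [-0.042, 0.021, 0], [-0.042, 0.021, 0], [-0.042, 0.021, 0], [-0.042, 0.021, 0], [0, 0, 0]], "dr": [[0, 0, 0], [0, 0, 0], [0, 0, 0], [0, 0, 0], [0, 0, 0], [0, 0, 0], [0, 0, 0], [0, 0, 0], [0, 0, 0], [0, 0, 0], [0, 0, 0], [0, 0, 0]]}}

```text
time: 2.22
tcp_pos: [0.5859, 0.1084, 0.2735]
tool_rot: [-0.0, 0.628, 0.778, -0.001]
contact_force: [-0.9, 0.2, -0.7]
grip_width: 1.0
grip_force: 0.0
```

```bash
python3 -c "
from h import *
plan([.592,.097,.27],102.4)
f=grab('wrist'); save(f,'w1.png',None,1.5); print(np.round(f['extrinsics'],3).tolist())
P=cloud(f).reshape(-1,3);P=P[~np.isnan(P[:,0])]
u=np.array([.2147,-.9767]);n=np.array([.9767,.2147])
q=P[(P[:,2]>.16)&(P[:,2]<.2)];t=q[:,:2]@u;l=q[:,:2]@n
k=abs(l-.599)<.05
for a in np.arange(-.06,.07,.004):
  m=k&(t>a)&(t<=a+.004)
  if m.sum()>3:print(round(a,3),m.sum(),q[m,2].max().round(4),np.median(l[m]).round(4),l[m].min().round(4),l[m].max().round(4))
"
```

```text
yaw now 102.2 turn z -0.2  tilt [-0.002 -0.    -1.   ] | shift before turn [-12.4   3.5   3.5] after turn [-12.4   3.5   3.5] mm | tcp [0.5859 0.1084 0.2735] F [-0.9  0.2 -0.7] grip 0.0 92.0mm t=2.2
[[0.978, -0.205, -0.047, 0.572], [0.21, 0.949, 0.233, 0.173], [-0.003, -0.238, 0.971, 0.443], [0.0, 0.0, 0.0, 1.0]]
-0.06 32 0.1616 0.5985 0.5912 0.605
-0.056 17 0.161 0.5985 0.5921 0.6068
-0.052 47 0.1616 0.5994 0.5911 0.6068
-0.048 38 0.162 0.5976 0.5892 0.6059
-0.044 31 0.1616 0.5994 0.592 0.6059
-0.036 11 0.1609 0.5975 0.5957 0.6022
-0.032 23 0.1614 0.5975 0.5928 0.606
-0.028 18 0.1614 0.5975 0.5909 0.6051
-0.024 13 0.1614 0.5985 0.5947 0.6013
-0.02 27 0.1615 0.5975 0.5899 0.6032
-0.016 50 0.1618 0.5975 0.5889 0.6061
-0.012 64 0.1621 0.5984 0.5869 0.608
-0.008 54 0.1627 0.598 0.5888 0.6081
-0.004 25 0.1611 0.5975 0.5888 0.6042
0.0 18 0.1618 0.5984 0.5907 0.6052
0.004 31 0.1617 0.5974 0.5897 0.6042
0.008 37 0.162 0.5974 0.5887 0.6072
0.012 19 0.1612 0.5994 0.5906 0.6062
0.016 38 0.17 0.5921 0.5749 0.616
0.02 249 0.1728 0.5984 0.5748 0.6219
0.024 196 0.1728 0.5973 0.5738 0.621
0.028 192 0.1744 0.5973 0.5737 0.6211
0.032 185 0.1741 0.5973 0.5736 0.6212
0.036 182 0.1736 0.5973 0.5744 0.6203
0.04 170 0.1724 0.5978 0.5744 0.6213
```

View pics/w1.png

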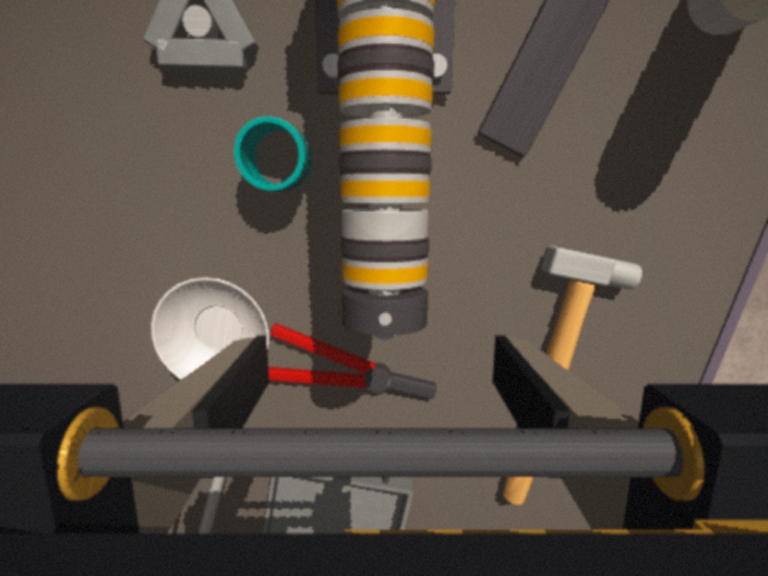

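Wrist view: the collar is at (385,310), directly outside a one-band coupon whose band is at (385,275). The next coupon in has two bands (188 and 132). Depth puts the collar between t=19.5 and 43.5 mm, with its top at z=0.172 as expected. I descend on it.

Emit:
{"op": "carry_out", "data": {"jaw": [0.0919, 0.0919, 0.0919, 0.0919, 0.0919, 0.065, 0.055, 0.05, 0.05, 0.05, 0.05, 0.05], "travel": [[-0.014, 0.0025, 0.03], [0, 0, 0.05], [0, 0, 0.04], [0, 0, 0.0255], [0, 0, 0], [0, 0, 0], [0, 0, 0], [0, 0, 0], [0, 0, 0], [0, 0, 0], [0, 0, 0], [0, 0, 0]], "dr": [[0, 0, -0.2], [0, 0, 0], [0, 0, 0], [0, 0, 0], [0, 0, 0], [0, 0, 0], [0, 0, 0], [0, 0, 0], [0, 0, 0], [0, 0, 0], [0, 0, 0], [0, 0, 0]]}}

```text
time: 3.78
tcp_pos: [0.5909, 0.0978, 0.1299]
tool_rot: [0.0, 0.625, 0.78, 0.0]
contact_force: [-1.6, 0.4, 5.4]
grip_width: 0.638
grip_force: 30.0
```

Emit:
{"op": "carry_out", "data": {"jaw": [0.05, 0.05, 0.05, 0.05, 0.05, 0.05, 0.05, 0.05], "travel": [[0, 0, -0.003], [0, 0, 0], [-0.006, 0, 0], [-0.008, 0, 0], [-0.008, 0, 0], [-0.008, 0, 0], [0, 0, 0], [0, 0, 0]], "dr": [[0, 0, 0], [0, 0, 0], [0, 0, 0], [0, 0, 0], [0, 0, 0], [0, 0, 0], [0, 0, 0], [0, 0, 0]]}}

```text
time: 4.78
tcp_pos: [0.5969, 0.0686, 0.1321]
tool_rot: [-0.0, 0.625, 0.78, 0.0]
contact_force: [-0.3, 0.1, -3.7]
grip_width: 0.633
grip_force: 30.0
```

Emit:
{"op": "carry_out", "data": {"jaw": [0.05, 0.05, 0.05, 0.05, 0.05, 0.05], "travel": [[-0.015, 0, 0], [-0.02, 0, 0], [-0.02, 0, 0], [0, 0, -0.02], [0, 0, -0.02], [0, 0, 0]], "dr": [[0, 0, 0], [0, 0, 0], [0, 0, 0], [0, 0, 0], [0, 0, 0], [0, 0, 0]]}}

```text
time: 5.52
tcp_pos: [0.611, 0.0149, 0.1758]
tool_rot: [0.003, 0.625, 0.78, 0.002]
contact_force: [0.3, -0.6, -3.5]
grip_width: 0.639
grip_force: 30.0
```

```bash
python3 -c "
from h import *
plan([.437,.0043,.17],102.4)
f=grab('top'); P=cloud(f).reshape(-1,3);P=P[~np.isnan(P[:,0])]
d=P[(abs(P[:,0]-.437)<.08)&(abs(P[:,1]-.004)<.08)&(P[:,2]>.02)&(P[:,2]<.035)];print(cv2.minEnclosingCircle(d[:,:2].astype(np.float32)))
save(f,'t1.png',None,1)
"
```

```text
yaw now 102.6 turn z 0.2  tilt [ 0.006 -0.001 -1.   ] | shift before turn [  27.6 -172.2    4.7] after turn [  27.  -172.3    5.8] mm | tcp [0.611  0.0149 0.1758] F [ 0.3 -0.6 -3.5] grip 30.0 58.8mm t=5.5
((0.4350356459617615, -0.005778662860393524), 0.05635799840092659)
```

Emit:
{"op": "carry_out", "data": {"jaw": [0.05, 0.05, 0.05, 0.05, 0.05, 0.05, 0.05], "travel": [[0.003, -0.025, 0], [0.006, -0.035, 0], [0.006, -0.04, 0], [0.006, -0.04, 0.004], [0.006, -0.032, 0], [0, 0, 0], [0, 0, 0]], "dr": [[0, 0, 0], [0, 0, 0], [0, 0, 0], [0, 0, 0], [0, 0, 0], [0, 0, 0], [0, 0, 0]]}}

```text
time: 6.45
tcp_pos: [0.4359, 0.0039, 0.1683]
tool_rot: [0.0, 0.625, 0.78, 0.0]
contact_force: [0.3, 0.9, -3.4]
grip_width: 0.637
grip_force: 30.0
```

```bash
python3 -c "
from h import *
plan([.437,.0043,.17],102.4)
f=grab('wrist'); save(f,'w2.png',None,1)
P=cloud(f).reshape(-1,3);P=P[~np.isnan(P[:,0])]
d=P[(abs(P[:,0]-.437)<.08)&(abs(P[:,1]-.004)<.08)&(P[:,2]>.025)&(P[:,2]<.032)];A=np.c_[2*d[:,:2],np.ones(len(d))]
s=np.linalg.lstsq(A,(d[:,:2]**2).sum(1),rcond=None)[0];print(len(d),s[:2],np.sqrt(s[2]+s[0]**2+s[1]**2),d.min(0),d.max(0))
"
```

```text
yaw now 102.6 turn z 0.2  tilt [ 0.001 -0.    -1.   ] | shift before turn [ 0.2  1.2 -1.7] after turn [ 0.2  1.2 -1.7] mm | tcp [0.4359 0.0039 0.1683] F [ 0.3  0.9 -3.4] grip 30.0 58.6mm t=6.5
949 [0.43624436 0.00368723] 0.055138952425735084 [ 0.37901701 -0.038352    0.02500698] [0.49380229 0.06096024 0.02973818]
```

View pics/w2.png

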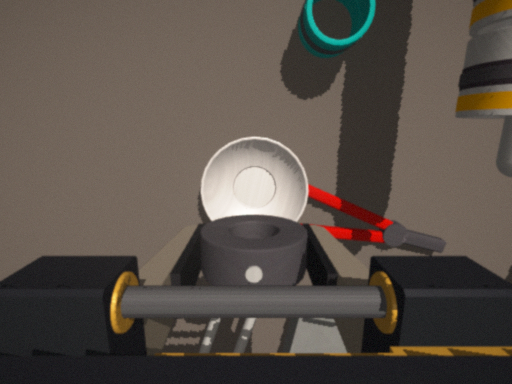

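Wrist view: the collar is held at (255,245), right in front of the dish (centre about (255,185)). The measured dish centre is (0.436, 0.004), directly under the TCP. The pliers at (395,235) lie beside it and are low. I lower the collar.

Emit:
{"op": "carry_out", "data": {"jaw": [0.05, 0.05, 0.05, 0.05, 0.05, 0.05, 0.05], "travel": [[0, 0, 0.03], [0, 0, 0.04], [0, 0, 0.035], [0, 0, 0.02], [0, 0, 0.011], [0, 0, 0], [0, 0, 0]], "dr": [[0, 0, 0], [0, 0, 0], [0, 0, 0], [0, 0, 0], [0, 0, 0], [0, 0, 0], [0, 0, 0]]}}

```text
time: 7.38
tcp_pos: [0.4364, 0.0035, 0.0331]
tool_rot: [0.001, 0.625, 0.78, 0.0]
contact_force: [0.7, 0.8, -2.8]
grip_width: 0.635
grip_force: 30.0
```

Emit:
{"op": "carry_out", "data": {"jaw": [0.05, 0.05, 0.062, 0.066, 0.07, 0.07, 0.07, 0.07, 0.07], "travel": [[0, 0, 0.004], [0, 0, 0], [0, 0, 0], [0, 0, 0], [0, 0, 0], [0, 0, 0], [0, 0, -0.03], [0, 0, -0.05], [0, 0, -0.05]], "dr": [[0, 0, 0], [0, 0, 0], [0, 0, 0], [0, 0, 0], [0, 0, 0], [0, 0, 0], [0, 0, 0], [0, 0, 0], [0, 0, 0]]}}

```text
time: 8.5
tcp_pos: [0.4348, 0.0039, 0.1594]
tool_rot: [-0.0, 0.625, 0.78, -0.0]
contact_force: [0.4, -1.0, -0.2]
grip_width: 0.758
grip_force: 0.0
```

Emit:
{"op": "carry_out", "data": {"jaw": [0.0919, 0.0919, 0.0919, 0.0919, 0.0919, 0.0919], "travel": [[0, 0, -0.05], [0, 0, -0.04], [0, 0, 0], [0, 0, 0], [0, 0, 0], [0, 0, 0]], "dr": [[0, 0, 0], [0, 0, 0], [0, 0, 0], [0, 0, 0], [0, 0, 0], [0, 0, 0]]}}

```text
time: 9.25
tcp_pos: [0.4346, 0.0039, 0.2468]
tool_rot: [-0.001, 0.625, 0.78, -0.001]
contact_force: [-0.4, 1.3, 0.8]
grip_width: 1.001
grip_force: 0.0
```

```bash
python3 -c "
from h import *
u=np.array([.2147,-.9767]);n=np.array([.9767,.2147])
p=-.0095*u+.598*n
plan([*p,.25],102.4)
f=grab('wrist'); save(f,'w3.png',None,1)
"
```

```text
yaw now 102.6 turn z 0.2  tilt [-0.002  0.001 -1.   ] | shift before turn [ 98.4 173.1  -3.5] after turn [ 99.  172.8  -3.2] mm | tcp [0.4346 0.0039 0.2468] F [-0.4  1.3  0.8] grip 0.0 92.1mm t=9.2
```

View pics/w3.png

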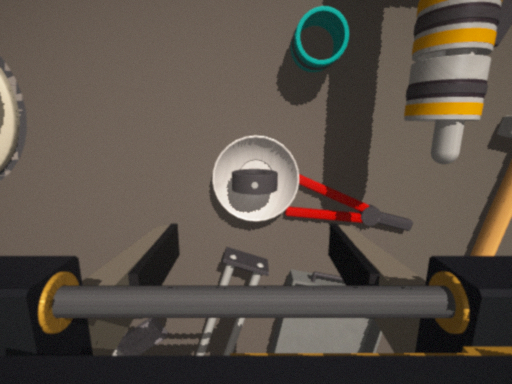

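The collar stands in the dish at (255,182). Coupon 1 is next.

Emit:
{"op": "carry_out", "data": {"jaw": [0.0919, 0.0919, 0.0919, 0.0919, 0.0919, 0.0919, 0.0919], "travel": [[0.02, 0.035, 0], [0.023, 0.04, 0], [0.023, 0.04, 0], [0.021, 0.038, 0], [0.012, 0.02, 0], [0, 0, 0], [0, 0, 0]], "dr": [[0, 0, 0.2], [0, 0, 0], [0, 0, 0], [0, 0, 0], [0, 0, 0], [0, 0, 0], [0, 0, 0]]}}

```text
time: 10.18
tcp_pos: [0.5823, 0.1372, 0.2477]
tool_rot: [-0.0, 0.627, 0.779, -0.0]
contact_force: [0.2, 0.5, 0.8]
grip_width: 0.999
grip_force: 0.0
```

```bash
cat >> h.py <<'E'
u=np.array([.2147,-.9767]);n=np.array([.9767,.2147])
def seams(f):
    """dark seams on the bar: t of each, by column profile of brightness along the bar top"""
    P=cloud(f); im=f['frame'].astype(float); t=P[:,:,:2]@u; l=P[:,:,:2]@n
    k=(abs(l-.598)<.014)&(P[:,:,2]>.125)&(P[:,:,2]<.185)
    out=''
    for a in np.arange(-.27,.07,.005):
        m=k&(t>a)&(t<=a+.005)
        if m.sum()<4: out+='.'; continue
        R,G,B=np.median(im[m],0); out+= 'Y' if B<.55*R else ('D' if R<105 else 'w')
    return out
def coupon1(f):
    P=cloud(f); t=P[:,:,:2]@u; l=P[:,:,:2]@n
    k=(abs(l-.598)<.02)&(P[:,:,2]>.150)&(P[:,:,2]<.172); tt=np.sort(t[k]); 
    print(seams(f)); print('outer end t=%.4f'%tt[-8],'lat %.4f'%np.median(l[k]),'ztop %.4f'%np.percentile(P[:,:,2][k],98))
E
python3 -c "
from h import *
f=grab('wrist'); coupon1(f); plan([*(-.0095*u+.598*n),.25],102.4)"
```

```text
...................DwYYwwYYwDDDwYYwwwYYwDDDYYwwwwwwDDDYYwwwwwwwwD...
outer end t=0.0511 lat 0.5981 ztop 0.1613
yaw now 102.3 turn z -0.1  tilt [-0.001 -0.    -1.   ] | shift before turn [ 0.7 -0.1 -2.1] after turn [ 0.7 -0.1 -2.1] mm | tcp [0.5823 0.137  0.2479] F [ 0.1 -0.2  0.4] grip 0.0 92.2mm t=10.2
```

Emit:
{"op": "carry_out", "data": {"jaw": [0.0919, 0.0919, 0.0919, 0.0919, 0.0919, 0.065, 0.055, 0.05, 0.05, 0.05, 0.05], "travel": [[0, 0, 0.04], [0, 0, 0.045], [0, 0, 0.035], [0, 0, 0.015], [0, 0, 0], [0, 0, 0], [0, 0, 0], [0, 0, 0], [0, 0, 0], [0, 0, -0.006], [0, 0, -0.006]], "dr": [[0, 0, 0], [0, 0, 0], [0, 0, 0], [0, 0, 0], [0, 0, 0], [0, 0, 0], [0, 0, 0], [0, 0, 0], [0, 0, 0], [0, 0, 0], [0, 0, 0]]}}

```text
time: 11.6
tcp_pos: [0.5824, 0.1377, 0.1249]
tool_rot: [-0.0, 0.627, 0.779, -0.0]
contact_force: [-0.5, 0.3, -3.1]
grip_width: 0.64
grip_force: 30.0
```

Emit:
{"op": "carry_out", "data": {"jaw": [0.05, 0.05, 0.05, 0.05, 0.05, 0.05, 0.05, 0.05, 0.05, 0.05, 0.05], "travel": [[-0.01, 0, -0.001], [-0.015, 0, 0], [-0.02, 0, 0], [-0.02, 0, 0], [-0.02, 0, 0], [-0.02, 0, 0], [-0.015, 0, 0], [-0.01, 0, -0.02], [0, 0, -0.03], [0, 0, -0.02], [0, 0, 0]], "dr": [[0, 0, 0], [0, 0, 0], [0, 0, 0], [0, 0, 0], [0, 0, 0], [0, 0, 0], [0, 0, 0], [0, 0, 0], [0, 0, 0], [0, 0, 0], [0, 0, 0]]}}

```text
time: 12.98
tcp_pos: [0.612, 0.0104, 0.1981]
tool_rot: [0.002, 0.627, 0.779, 0.001]
contact_force: [-0.7, -0.2, -2.8]
grip_width: 0.636
grip_force: 30.0
```

```bash
cat >> h.py <<'E'
def rects(f):
    P=cloud(f).reshape(-1,3); P=P[~np.isnan(P[:,0])]
    w=P[(P[:,0]>.35)&(P[:,0]<.52)&(P[:,1]<-.07)&(P[:,1]>-.42)]; k=w[(w[:,2]>.025)&(w[:,2]<.05)]
    print('rack',len(k),cv2.minAreaRect(k[:,:2].astype(np.float32)))
    w=P[(P[:,0]>.5)&(P[:,0]<.72)&(P[:,1]<-.05)&(P[:,1]>-.42)]; k=w[(w[:,2]>.024)&(w[:,2]<.045)]
    print('tray',len(k),cv2.minAreaRect(k[:,:2].astype(np.float32)))
E
python3 -c "
from h import *
f=grab('top'); rects(f); rects(grab('scene')); plan([.436,-.17,.15],84.5+0)"
```

```text
rack 794 ((0.4566701352596283, -0.23676732182502747), (0.2529542148113251, 0.1051236018538475), 84.27426147460938)
tray 495 ((0.5974209904670715, -0.21500501036643982), (0.15260306000709534, 0.21705439686775208), 0.9862204194068909)
rack 777 ((0.46192508935928345, -0.2401607483625412), (0.2552125155925751, 0.1142873615026474), 84.25743103027344)
tray 755 ((0.596631646156311, -0.2171362042427063), (0.15776869654655457, 0.2162531465291977), 1.6835639476776123)
yaw now 102.4 turn z 17.9  tilt [-0.001  0.    -1.   ] | shift before turn [-139.2 -209.    45.3] after turn [-196.7 -156.2   45.2] mm | tcp [0.6103 0.0108 0.1952] F [ 0.1 -0.7 -3.8] grip 30.0 58.7mm t=13.1
```

```bash
python3 -c "
from h import *
plan([.4292,-.3108,.195],84.4)"
```

```text
yaw now 102.4 turn z 18.0  tilt [-0.001  0.    -1.   ] | shift before turn [-275.2 -245.9    0.3] after turn [-3.378e+02 -1.488e+02  2.000e-01] mm | tcp [0.6103 0.0108 0.1952] F [ 0.1 -0.7 -3.8] grip 30.0 58.7mm t=13.1
```

Emit:
{"op": "carry_out", "data": {"jaw": [0.05, 0.05, 0.05, 0.05, 0.05, 0.05, 0.05, 0.05, 0.05, 0.05, 0.05, 0.05], "travel": [[0, 0, 0], [0, 0, 0], [-0.028, -0.0124, 0], [-0.04, -0.0175, 0], [-0.045, -0.02, 0], [-0.045, -0.02, 0], [-0.045, -0.02, 0], [-0.045, -0.02, 0], [-0.045, -0.02, 0], [-0.045, -0.019, 0], [0, 0, 0], [0, 0, 0]], "dr": [[0, 0, 9], [0, 0, 9], [0, 0, 0], [0, 0, 0], [0, 0, 0], [0, 0, 0], [0, 0, 0], [0, 0, 0], [0, 0, 0], [0, 0, 0], [0, 0, 0], [0, 0, 0]]}}

```text
time: 14.58
tcp_pos: [0.4292, -0.3102, 0.1949]
tool_rot: [-0.001, 0.741, 0.672, 0.0]
contact_force: [1.0, 0.2, -1.5]
grip_width: 0.639
grip_force: 30.0
```

```bash
python3 -c "
from h import *
plan([.4292,-.3108,.195],84.4)
f=grab('wrist'); save(f,'w4.png',None,1.5)
P=cloud(f).reshape(-1,3);P=P[~np.isnan(P[:,0])]
k=P[(P[:,0]>.37)&(P[:,0]<.5)&(P[:,1]<-.08)&(P[:,1]>-.42)&(P[:,2]>.02)&(P[:,2]<.05)]
print(len(k),cv2.minAreaRect(k[:,:2].astype(np.float32)))
"
```

```text
yaw now 84.4 turn z -0.0  tilt [-0.001  0.002 -1.   ] | shift before turn [-0.6  0.1 -0.1] after turn [-0.6  0.1 -0.1] mm | tcp [ 0.4292 -0.3102  0.1949] F [ 1.   0.2 -1.5] grip 30.0 58.8mm t=14.6
4453 ((0.43659892678260803, -0.21873317658901215), (0.20282626152038574, 0.06446488946676254), 83.26419830322266)
```

View pics/w4.png

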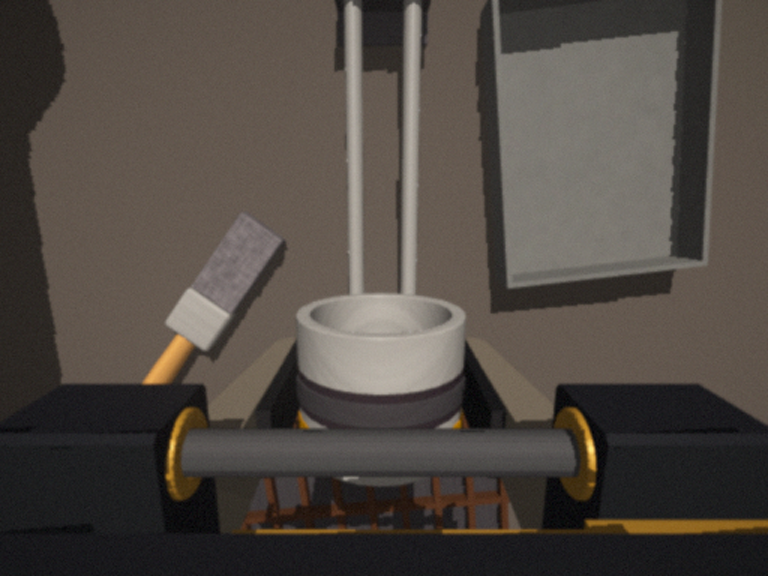

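Wrist view: the coupon at (383,370) sits in line with the rails (columns 355 and 410), and the rack is where I measured it. I lower the coupon.

Emit:
{"op": "carry_out", "data": {"jaw": [0.05, 0.05, 0.05, 0.05, 0.05, 0.05, 0.05], "travel": [[0, 0, 0.03], [0, 0, 0.045], [0, 0, 0.04], [0, 0, 0.02], [0, 0, 0.01], [0, 0, 0.002], [0, 0, 0]], "dr": [[0, 0, 0], [0, 0, 0], [0, 0, 0], [0, 0, 0], [0, 0, 0], [0, 0, 0], [0, 0, 0]]}}

```text
time: 15.5
tcp_pos: [0.4302, -0.3114, 0.05]
tool_rot: [0.001, 0.741, 0.672, -0.0]
contact_force: [1.3, -0.3, -2.6]
grip_width: 0.636
grip_force: 30.0
```

Emit:
{"op": "carry_out", "data": {"jaw": [0.05, 0.05, 0.05], "travel": [[0, 0, 0.002], [0, 0, 0.002], [0, 0, 0]], "dr": [[0, 0, 0], [0, 0, 0], [0, 0, 0]]}}

```text
time: 15.88
tcp_pos: [0.4294, -0.3111, 0.0451]
tool_rot: [-0.0, 0.741, 0.672, 0.0]
contact_force: [0.2, 0.9, -2.2]
grip_width: 0.635
grip_force: 30.0
```

Emit:
{"op": "carry_out", "data": {"jaw": [0.05, 0.05, 0.062, 0.066, 0.072, 0.08, 0.08, 0.08, 0.0919, 0.0919, 0.0919], "travel": [[0, 0, 0.0015], [0, 0, 0], [0, 0, 0], [0, 0, 0], [0, 0, 0], [0, 0, 0], [0, 0, 0], [0, 0, -0.03], [0, 0, -0.05], [0, 0, -0.06], [0, 0, -0.06]], "dr": [[0, 0, 0], [0, 0, 0], [0, 0, 0], [0, 0, 0], [0, 0, 0], [0, 0, 0], [0, 0, 0], [0, 0, 0], [0, 0, 0], [0, 0, 0], [0, 0, 0]]}}

```text
time: 17.25
tcp_pos: [0.4292, -0.3109, 0.2454]
tool_rot: [-0.0, 0.741, 0.672, 0.0]
contact_force: [0.5, -0.0, 0.5]
grip_width: 0.998
grip_force: 0.0
```

```bash
sed -i 's/>.150)&(P\[:,:,2\]<.172/>.158)\&(P[:,:,2]<.172/' h.py
cat >> h.py <<'E'
def rackstate(f):
    P=cloud(f).reshape(-1,3);P=P[~np.isnan(P[:,0])]
    k=P[(P[:,0]>.36)&(P[:,0]<.51)&(P[:,1]<-.08)&(P[:,1]>-.42)&(P[:,2]>.08)&(P[:,2]<.1)]
    if len(k): print('on rack',len(k),cv2.minAreaRect(k[:,:2].astype(np.float32)),'ztop',np.percentile(k[:,2],95))
E
python3 -c "
from h import *
f=grab('wrist'); rackstate(f); save(f,'w5.png')
t=-.0595
plan([*(t*u+.598*n),.25],102.4)"
```

```text
on rack 1738 ((0.4292299747467041, -0.31154531240463257), (0.0501617006957531, 0.048286840319633484), 84.31607818603516) ztop 0.09118621416116003
yaw now 84.4 turn z -18.0  tilt [ 0.01  -0.011 -1.   ] | shift before turn [511.7  89.5   0.9] after turn [459.  243.3   5.1] mm | tcp [ 0.4322 -0.314   0.2551] F [ 1.3 -1.8  5.2] grip 0.0 91.7mm t=17.3
```

Emit:
{"op": "carry_out", "data": {"jaw": [0.0919, 0.0919, 0.0919, 0.0919, 0.0919, 0.0919, 0.0919, 0.0919, 0.0919, 0.0919, 0.0919, 0.0919], "travel": [[0, 0, 0], [0, 0, 0], [0.04, 0.021, 0], [0.051, 0.027, 0], [0.053, 0.028, 0], [0.053, 0.028, 0], [0.053, 0.028, 0], [0.053, 0.028, 0], [0.053, 0.028, 0], [0.053, 0.028, 0], [0.05, 0.026, 0], [0, 0, 0]], "dr": [[0, 0, -9], [0, 0, -9], [0, 0, 0], [0, 0, 0], [0, 0, 0], [0, 0, 0], [0, 0, 0], [0, 0, 0], [0, 0, 0], [0, 0, 0], [0, 0, 0], [0, 0, 0]]}}

```text
time: 18.8
tcp_pos: [0.5672, 0.1924, 0.2427]
tool_rot: [-0.0, 0.625, 0.781, -0.0]
contact_force: [-0.5, -0.7, 0.4]
grip_width: 0.998
grip_force: 0.0
```

```bash
python3 -c "
from h import *
f=grab('wrist'); coupon1(f); t=-.0625
plan([*(t*u+.598*n),.115],102.4)"
```

```text
........wYYwDwwwwDDDwYYwwYYwDDDwYYwwwYYwDDDYYwwwwwwwwwwwwD..........
outer end t=-0.0397 lat 0.5988 ztop 0.1616
yaw now 102.5 turn z 0.1  tilt [-0.001 -0.001 -1.   ] | shift before turn [ -1.6   3.3 127.8] after turn [ -1.7   3.2 127.9] mm | tcp [0.5672 0.1904 0.2429] F [-0.2 -0.   0.7] grip 0.0 91.8mm t=18.9
```

Emit:
{"op": "carry_out", "data": {"jaw": [0.0919, 0.0919, 0.0919, 0.0919, 0.0919, 0.065, 0.055, 0.05, 0.05, 0.05, 0.05], "travel": [[-0.001, 0.003, 0.04], [0, 0, 0.045], [0, 0, 0.033], [0, 0, 0.01], [0, 0, 0], [0, 0, 0], [0, 0, 0], [0, 0, 0], [0, 0, 0], [0, 0, -0.006], [0, 0, -0.006]], "dr": [[0, 0, 0], [0, 0, 0], [0, 0, 0], [0, 0, 0], [0, 0, 0], [0, 0, 0], [0, 0, 0], [0, 0, 0], [0, 0, 0], [0, 0, 0], [0, 0, 0]]}}

```text
time: 20.23
tcp_pos: [0.5699, 0.1887, 0.1272]
tool_rot: [-0.001, 0.627, 0.779, -0.001]
contact_force: [-0.7, 0.7, -3.0]
grip_width: 0.635
grip_force: 30.0
```

Emit:
{"op": "carry_out", "data": {"jaw": [0.05, 0.05, 0.05, 0.05, 0.05, 0.05, 0.05, 0.05, 0.05, 0.05, 0.05, 0.05], "travel": [[-0.01, 0, -0.001], [-0.015, 0, 0], [-0.02, 0, 0], [-0.02, 0, 0], [-0.025, 0, 0], [-0.025, 0, 0], [-0.025, 0, 0], [-0.02, 0, 0], [-0.015, 0, 0], [-0.01, 0, -0.02], [0, 0, -0.04], [0, 0, 0]], "dr": [[0, 0, 0], [0, 0, 0], [0, 0, 0], [0, 0, 0], [0, 0, 0], [0, 0, 0], [0, 0, 0], [0, 0, 0], [0, 0, 0], [0, 0, 0], [0, 0, 0], [0, 0, 0]]}}

```text
time: 21.72
tcp_pos: [0.6129, 0.0074, 0.1924]
tool_rot: [0.003, 0.627, 0.779, 0.002]
contact_force: [1.0, 0.3, -3.9]
grip_width: 0.635
grip_force: 30.0
```

```bash
python3 -c "
from h import *
f=grab('top'); rects(f)
plan([.597,-.268,.195],91.2)"
```

```text
rack 685 ((0.4584731161594391, -0.23693206906318665), (0.2532951533794403, 0.10780578851699829), 84.35200500488281)
tray 506 ((0.5974011421203613, -0.21457961201667786), (0.15281367301940918, 0.21616536378860474), 1.2310922145843506)
yaw now 102.4 turn z 11.2  tilt [ 0.003 -0.    -1.   ] | shift before turn [-266.3  -73.1   -5.3] after turn [-275.4  -20.    -5.3] mm | tcp [0.6113 0.0078 0.1897] F [-0.6 -0.1 -3.6] grip 30.0 58.5mm t=21.8
```

Emit:
{"op": "carry_out", "data": {"jaw": [0.05, 0.05, 0.05, 0.05, 0.05, 0.05, 0.05, 0.05, 0.05, 0.05, 0.05], "travel": [[0, 0, 0], [0, 0, 0], [-0.025, -0.002, 0], [-0.04, -0.003, 0], [-0.045, -0.003, 0], [-0.045, -0.003, 0], [-0.045, -0.003, 0], [-0.045, -0.003, 0], [-0.03, -0.003, 0], [0, 0, 0], [0, 0, 0]], "dr": [[0, 0, 5.6], [0, 0, 5.6], [0, 0, 0], [0, 0, 0], [0, 0, 0], [0, 0, 0], [0, 0, 0], [0, 0, 0], [0, 0, 0], [0, 0, 0], [0, 0, 0]]}}

```text
time: 23.15
tcp_pos: [0.5953, -0.2661, 0.1866]
tool_rot: [-0.002, 0.7, 0.715, -0.0]
contact_force: [0.6, 0.1, -4.0]
grip_width: 0.64
grip_force: 30.0
```

```bash
python3 -c "
from h import *
f=grab('wrist'); save(f,'w6.png',None,1.5); plan([.597,-.268,.195],91.2)
P=cloud(f).reshape(-1,3);P=P[~np.isnan(P[:,0])]
k=P[(P[:,0]>.5)&(P[:,0]<.7)&(P[:,1]<-.08)&(P[:,1]>-.4)&(P[:,2]>.028)&(P[:,2]<.04)]
print(len(k),cv2.minAreaRect(k[:,:2].astype(np.float32)),k.min(0),k.max(0))"
```

```text
yaw now 91.2 turn z 0.0  tilt [-0.002  0.002 -1.   ] | shift before turn [-2.2  1.4 -7.9] after turn [-2.2  1.4 -7.9] mm | tcp [ 0.5955 -0.2658  0.1871] F [ 0.7  0.5 -3.5] grip 30.0 58.6mm t=23.2
2962 ((0.5964853167533875, -0.20933875441551208), (0.1506887972354889, 0.19973650574684143), 1.166020393371582) [ 0.5199482  -0.3091458   0.02800088] [ 0.67359247 -0.10870753  0.03666232]
```

View pics/w6.png

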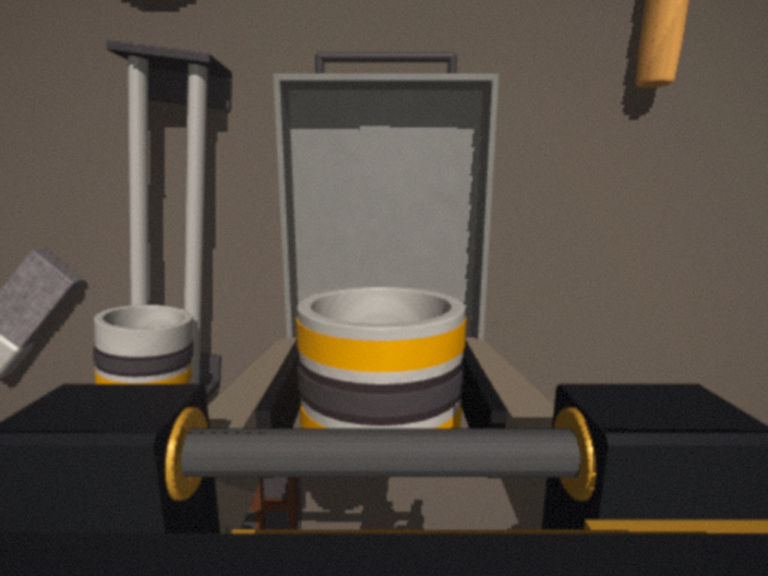

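Wrist view: the two-band coupon at (383,365) is centred over the tray (walls at columns 285 and 490), and coupon 1 lies on the rack at (143,345). I lower it.

Emit:
{"op": "carry_out", "data": {"jaw": [0.05, 0.05, 0.05, 0.05, 0.05, 0.05, 0.05, 0.05], "travel": [[0, 0.001, 0.035], [0, 0, 0.045], [0, 0, 0.045], [0, 0, 0.02], [0, 0, 0.01], [0, 0, 0.005], [0, 0, 0.003], [0, 0, 0]], "dr": [[0, 0, 0], [0, 0, 0], [0, 0, 0], [0, 0, 0], [0, 0, 0], [0, 0, 0], [0, 0, 0], [0, 0, 0]]}}

```text
time: 24.2
tcp_pos: [0.5975, -0.2677, 0.0265]
tool_rot: [0.001, 0.7, 0.714, 0.0]
contact_force: [-0.1, 0.2, -2.8]
grip_width: 0.638
grip_force: 30.0
```

Emit:
{"op": "carry_out", "data": {"jaw": [0.05, 0.05, 0.05, 0.05], "travel": [[0, 0, 0.004], [0, 0, 0.002], [0, 0, 0.0015], [0, 0, 0]], "dr": [[0, 0, 0], [0, 0, 0], [0, 0, 0], [0, 0, 0]]}}

```text
time: 24.7
tcp_pos: [0.5971, -0.2675, 0.0202]
tool_rot: [-0.0, 0.7, 0.714, -0.0]
contact_force: [-4.9, 2.1, 9.6]
grip_width: 0.637
grip_force: 30.0
```

Emit:
{"op": "carry_out", "data": {"jaw": [0.06, 0.062, 0.064, 0.068, 0.075, 0.08, 0.08, 0.08, 0.0919, 0.0919, 0.0919, 0.0919], "travel": [[0, 0, 0], [0, 0, 0], [0, 0, 0], [0, 0, 0], [0, 0, 0], [0, 0, 0], [0, 0, 0], [0, 0, -0.03], [0, 0, -0.05], [0, 0, -0.06], [0, 0, -0.06], [0, 0, -0.03]], "dr": [[0, 0, 0], [0, 0, 0], [0, 0, 0], [0, 0, 0], [0, 0, 0], [0, 0, 0], [0, 0, 0], [0, 0, 0], [0, 0, 0], [0, 0, 0], [0, 0, 0], [0, 0, 0]]}}

```text
time: 26.2
tcp_pos: [0.5981, -0.2681, 0.253]
tool_rot: [0.003, 0.7, 0.714, 0.0]
contact_force: [1.4, -0.9, -0.5]
grip_width: 0.998
grip_force: 0.0
```

```bash
cat >> h.py <<'E'
def traystate(f):
    P=cloud(f).reshape(-1,3);P=P[~np.isnan(P[:,0])]
    k=P[(P[:,0]>.5)&(P[:,0]<.7)&(P[:,1]<-.08)&(P[:,1]>-.4)&(P[:,2]>.052)&(P[:,2]<.075)]
    if len(k): print('in tray',len(k),cv2.minAreaRect(k[:,:2].astype(np.float32)),'ztop',np.percentile(k[:,2],95))
E
python3 -c "
from h import *
f=grab('wrist'); traystate(f); rackstate(f)
t=-.1225
plan([*(t*u+.598*n),.25],102.4)"
```

```text
in tray 1548 ((0.579984724521637, -0.2657098174095154), (0.05140664801001549, 0.05024018883705139), 2.0712599754333496) ztop 0.06519780242765409
on rack 1572 ((0.43093398213386536, -0.31178343296051025), (0.050837621092796326, 0.04907744377851486), 84.62196350097656) ztop 0.09139005918198542
yaw now 91.2 turn z -11.2  tilt [ 0.009 -0.006 -1.   ] | shift before turn [517.6 -30.7   2.8] after turn [513.7  70.5   6.5] mm | tcp [ 0.5992 -0.2688  0.2565] F [0.3 0.2 2.3] grip 0.0 92.4mm t=26.2
```

Emit:
{"op": "carry_out", "data": {"jaw": [0.0919, 0.0919, 0.0919, 0.0919, 0.0919, 0.0919, 0.0919, 0.0919, 0.0919, 0.0919, 0.0919, 0.0919], "travel": [[0, 0, 0], [0.025, 0.003, 0], [0.045, 0.006, 0], [0.055, 0.008, 0], [0.055, 0.008, 0], [0.055, 0.008, 0], [0.055, 0.008, 0], [0.055, 0.008, 0], [0.055, 0.008, 0], [0.055, 0.007, 0], [0.055, 0.006, 0], [0, 0, 0]], "dr": [[0, 0, -5.6], [0, 0, -5.6], [0, 0, 0], [0, 0, 0], [0, 0, 0], [0, 0, 0], [0, 0, 0], [0, 0, 0], [0, 0, 0], [0, 0, 0], [0, 0, 0], [0, 0, 0]]}}

```text
time: 27.75
tcp_pos: [0.5568, 0.2493, 0.2466]
tool_rot: [-0.001, 0.625, 0.781, -0.001]
contact_force: [0.7, -0.2, -0.2]
grip_width: 1.001
grip_force: 0.0
```

```bash
python3 -c "
from h import *
f=grab('wrist'); coupon1(f); t=-.1225
plan([*(t*u+.598*n),.115],102.4)
f=grab('top'); traystate(f);rects(f)"
```

```text
DDDDwwDDDYYwwwwwwDDDwYYwwYYwDDDwYYwwwwwwwwwwwwD......DDDDDDDDDD.....
outer end t=-0.0978 lat 0.5990 ztop 0.1681
yaw now 102.6 turn z 0.2  tilt [-0.002 -0.001 -1.   ] | shift before turn [  0.8   0.7 131.8] after turn [  0.7   0.5 131.8] mm | tcp [0.5574 0.2472 0.2468] F [ 0.5 -0.1 -1.2] grip 0.0 92.1mm t=27.8
in tray 261 ((0.5862573981285095, -0.2640421390533447), (0.049099601805210114, 0.05133392661809921), 1.796825647354126) ztop 0.06675859172233656
rack 686 ((0.4576607942581177, -0.2369941920042038), (0.253329873085022, 0.10706567764282227), 84.27031707763672)
tray 551 ((0.5973796844482422, -0.21484123170375824), (0.1529003381729126, 0.21660545468330383), 1.5971871614456177)
```

Emit:
{"op": "carry_out", "data": {"jaw": [0.0919, 0.0919, 0.0919, 0.0919, 0.0919, 0.065, 0.055, 0.05, 0.05, 0.05, 0.05], "travel": [[0.001, 0.001, 0.04], [0, 0, 0.047], [0, 0, 0.034], [0, 0, 0.011], [0, 0, 0], [0, 0, 0], [0, 0, 0], [0, 0, 0], [0, 0, 0], [0, 0, -0.006], [0, 0, -0.006]], "dr": [[0, 0, 0], [0, 0, 0], [0, 0, 0], [0, 0, 0], [0, 0, 0], [0, 0, 0], [0, 0, 0], [0, 0, 0], [0, 0, 0], [0, 0, 0], [0, 0, 0]]}}

```text
time: 29.22
tcp_pos: [0.5587, 0.2471, 0.1279]
tool_rot: [-0.0, 0.627, 0.779, -0.0]
contact_force: [0.1, -0.5, -2.2]
grip_width: 0.638
grip_force: 30.0
```

Emit:
{"op": "carry_out", "data": {"jaw": [0.05, 0.05, 0.05, 0.05, 0.05, 0.05, 0.05, 0.05, 0.05, 0.05, 0.05, 0.05], "travel": [[-0.01, 0, -0.001], [-0.015, 0, 0], [-0.025, 0, 0], [-0.03, 0, 0], [-0.03, 0, 0], [-0.03, 0, 0], [-0.03, 0, 0], [-0.03, 0, 0], [-0.025, 0, 0], [-0.02, 0, -0.02], [-0.005, 0, -0.04], [0, 0, 0]], "dr": [[0, 0, 0], [0, 0, 0], [0, 0, 0], [0, 0, 0], [0, 0, 0], [0, 0, 0], [0, 0, 0], [0, 0, 0], [0, 0, 0], [0, 0, 0], [0, 0, 0], [0, 0, 0]]}}

```text
time: 30.72
tcp_pos: [0.6151, 0.0011, 0.1926]
tool_rot: [0.003, 0.627, 0.779, 0.002]
contact_force: [0.3, -0.3, -2.5]
grip_width: 0.64
grip_force: 30.0
```

```bash
python3 -c "
from h import *
f=grab('top'); rects(f); traystate(f)
plan([.597,-.178,.195],91.2)"
```

```text
rack 680 ((0.4543569087982178, -0.2661151885986328), (0.3119819164276123, 0.10561034083366394), 84.35908508300781)
tray 554 ((0.5973150730133057, -0.21532340347766876), (0.1523449867963791, 0.21754257380962372), 1.171123743057251)
in tray 247 ((0.5848488807678223, -0.263638973236084), (0.05191469192504883, 0.05133739113807678), 2.0541629791259766) ztop 0.0655288347455906
yaw now 102.3 turn z 11.1  tilt [ 0.003 -0.001 -1.   ] | shift before turn [-172.3  -54.5   -5.1] after turn [-179.6  -20.3   -5.1] mm | tcp [0.6135 0.002  0.1899] F [ 0.3  0.  -3.6] grip 30.0 58.6mm t=30.8
```

Emit:
{"op": "carry_out", "data": {"jaw": [0.05, 0.05, 0.05, 0.05, 0.05, 0.05, 0.05, 0.05], "travel": [[0, 0, 0], [0, 0, 0], [-0.03, -0.003, 0], [-0.04, -0.005, 0], [-0.045, -0.005, 0], [-0.04, -0.005, 0], [-0.025, -0.002, 0], [0, 0, 0]], "dr": [[0, 0, 5.6], [0, 0, 5.6], [0, 0, 0], [0, 0, 0], [0, 0, 0], [0, 0, 0], [0, 0, 0], [0, 0, 0]]}}

```text
time: 31.78
tcp_pos: [0.5949, -0.1783, 0.1863]
tool_rot: [-0.002, 0.701, 0.714, -0.001]
contact_force: [0.6, 0.0, -3.1]
grip_width: 0.638
grip_force: 30.0
```

```bash
python3 -c "
from h import *
plan([.597,-.178,.027],91.2); f=grab('top'); 
P=cloud(f).reshape(-1,3);P=P[~np.isnan(P[:,0])]
k=P[(P[:,0]>.36)&(P[:,0]<.505)&(P[:,1]<-.05)&(P[:,1]>-.48)&(P[:,2]>.037)&(P[:,2]<.05)]
print('rack',cv2.minAreaRect(k[:,:2].astype(np.float32))); rackstate(f); rects(f)
w=grab('wrist'); k=cloud(w).reshape(-1,3); k=k[(k[:,0]>.5)&(k[:,0]<.7)&(k[:,1]<-.05)&(k[:,1]>-.4)&(k[:,2]>.028)&(k[:,2]<.04)]
print(len(k),cv2.minAreaRect(k[:,:2].astype(np.float32)),k[:,1].max()); save(w,'w7.png')
save(f,'t3.png',(200,140,440,300),3)"
```

```text
yaw now 91.1 turn z -0.1  tilt [-0.004  0.002 -1.   ] | shift before turn [ -0.    2.6 159.3] after turn [  0.3   2.1 159.3] mm | tcp [ 0.5949 -0.1783  0.1863] F [ 0.6  0.  -3.1] grip 30.0 58.7mm t=31.8
rack ((0.4310995638370514, -0.2807370126247406), (0.1624131202697754, 0.06356687843799591), 85.70597839355469)
on rack 285 ((0.4282551109790802, -0.3100595474243164), (0.05071273446083069, 0.05121728777885437), 84.27985382080078) ztop 0.09306161054156888
rack 412 ((0.43673840165138245, -0.27476704120635986), (0.1752835214138031, 0.06524455547332764), 81.91451263427734)
tray 183 ((0.5861119031906128, -0.29666200280189514), (0.08550234138965607, 0.162874236702919), 71.07300567626953)
1672 ((0.5965144634246826, -0.2029741406440735), (0.1502383053302765, 0.18787604570388794), 1.319238305091858) -0.1083786956476831
```

View pics/t3.png

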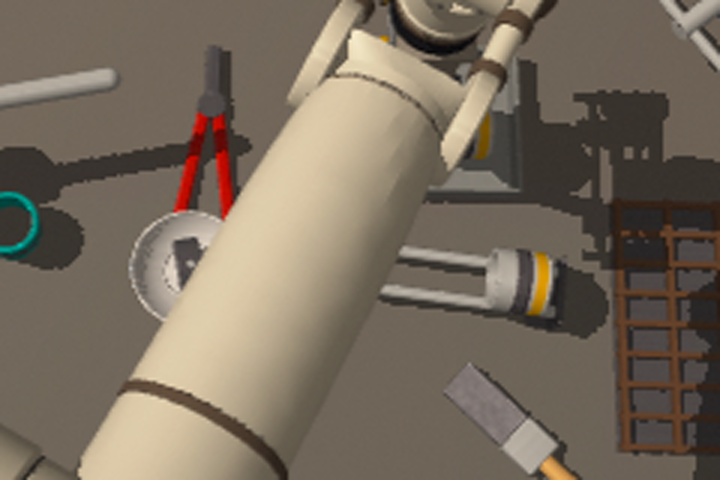

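Top crop: the rack has not moved and its coupon lies at (520,280). The brown grate at (660,330) was what upset the rectangle fit. I lower coupon 3 into the tray.

Emit:
{"op": "carry_out", "data": {"jaw": [0.05, 0.05, 0.05, 0.05, 0.05, 0.05, 0.05, 0.05, 0.05], "travel": [[0, 0.002, 0.035], [0, 0, 0.045], [0, 0, 0.045], [0, 0, 0.02], [0, 0, 0.011], [0, 0, 0.006], [0, 0, 0.003], [0, 0, 0], [0, 0, 0]], "dr": [[0, 0, 0], [0, 0, 0], [0, 0, 0], [0, 0, 0], [0, 0, 0], [0, 0, 0], [0, 0, 0], [0, 0, 0], [0, 0, 0]]}}

```text
time: 33.0
tcp_pos: [0.599, -0.1777, 0.0249]
tool_rot: [0.001, 0.7, 0.714, 0.0]
contact_force: [-0.8, 0.6, -2.7]
grip_width: 0.641
grip_force: 30.0
```

Emit:
{"op": "carry_out", "data": {"jaw": [0.05, 0.05, 0.05, 0.06, 0.062, 0.064, 0.068, 0.075, 0.08, 0.08], "travel": [[0, 0, 0.003], [0, 0, 0.001], [0, 0, 0], [0, 0, 0], [0, 0, 0], [0, 0, 0], [0, 0, 0], [0, 0, 0], [0, 0, 0], [0, 0, 0]], "dr": [[0, 0, 0], [0, 0, 0], [0, 0, 0], [0, 0, 0], [0, 0, 0], [0, 0, 0], [0, 0, 0], [0, 0, 0], [0, 0, 0], [0, 0, 0]]}}

```text
time: 34.25
tcp_pos: [0.5985, -0.1773, 0.0201]
tool_rot: [0.0, 0.7, 0.714, 0.0]
contact_force: [1.2, -0.3, 0.1]
grip_width: 0.871
grip_force: 0.2
```

Emit:
{"op": "carry_out", "data": {"jaw": [0.08, 0.08, 0.0919, 0.0919, 0.0919], "travel": [[0, 0, -0.03], [0, 0, -0.05], [0, 0, -0.06], [0, 0, -0.06], [0, 0, -0.03]], "dr": [[0, 0, 0], [0, 0, 0], [0, 0, 0], [0, 0, 0], [0, 0, 0]]}}

```text
time: 34.88
tcp_pos: [0.5997, -0.178, 0.2548]
tool_rot: [0.003, 0.7, 0.714, 0.001]
contact_force: [0.8, -0.4, -0.2]
grip_width: 1.002
grip_force: 0.0
```

```bash
python3 -c "
from h import *
f=grab('wrist'); traystate(f)
t=-.1775
plan([*(t*u+.598*n),.25],102.4)"
```

```text
in tray 2792 ((0.5758610963821411, -0.22113807499408722), (0.05575466901063919, 0.1468134969472885), 12.806678771972656) ztop 0.06467472194194027
yaw now 91.2 turn z -11.2  tilt [ 0.01  -0.005 -1.   ] | shift before turn [481.4 -45.    5.2] after turn [480.9  49.5   8.2] mm | tcp [ 0.6009 -0.1786  0.2582] F [0.4 0.3 3. ] grip 0.0 92.1mm t=34.9
```

Emit:
{"op": "carry_out", "data": {"jaw": [0.0919, 0.0919, 0.0919, 0.0919, 0.0919, 0.0919, 0.0919, 0.0919, 0.0919, 0.0919, 0.0919, 0.0919], "travel": [[0, 0, 0], [0.02, 0.002, 0], [0.04, 0.004, 0], [0.052, 0.005, 0], [0.053, 0.006, 0], [0.053, 0.006, 0], [0.053, 0.006, 0], [0.053, 0.006, 0], [0.053, 0.005, 0], [0.053, 0.005, 0], [0.05, 0.005, 0], [0, 0, 0]], "dr": [[0, 0, -5.6], [0, 0, -5.6], [0, 0, 0], [0, 0, 0], [0, 0, 0], [0, 0, 0], [0, 0, 0], [0, 0, 0], [0, 0, 0], [0, 0, 0], [0, 0, 0], [0, 0, 0]]}}

```text
time: 36.42
tcp_pos: [0.5449, 0.3052, 0.2488]
tool_rot: [-0.001, 0.625, 0.781, -0.001]
contact_force: [-0.0, 0.2, 0.2]
grip_width: 1.002
grip_force: 0.0
```

```bash
python3 -c "
from h import *
f=grab('wrist'); coupon1(f); t=-.1775
plan([*(t*u+.598*n),.115],102.4)
f=grab('top'); traystate(f);rackstate(f)"
```

```text
DDDDwwDDDYYwwwwwwDDDwYYwwwwwwwwwwwwD.....DDDDDDDDDDD................
outer end t=-0.1524 lat 0.5993 ztop 0.1642
yaw now 102.5 turn z 0.1  tilt [-0.002 -0.001 -1.   ] | shift before turn [ -1.5   0.4 133.9] after turn [-1.600e+00  1.000e-01  1.339e+02] mm | tcp [0.5455 0.3033 0.2489] F [ 0.1 -1.2 -1.1] grip 0.0 91.9mm t=36.5
in tray 531 ((0.5782648921012878, -0.21977555751800537), (0.0554329976439476, 0.1420411467552185), 8.41197681427002) ztop 0.06650989488441761
on rack 275 ((0.4294303059577942, -0.31035488843917847), (0.05092932656407356, 0.04901214316487312), 83.46399688720703) ztop 0.09327091103923268
```

Emit:
{"op": "carry_out", "data": {"jaw": [0.0919, 0.0919, 0.0919, 0.0919, 0.0919, 0.065, 0.055, 0.05, 0.05, 0.05, 0.05], "travel": [[-0.001, 0.001, 0.04], [0, 0, 0.047], [0, 0, 0.036], [0, 0, 0.011], [0, 0, 0], [0, 0, 0], [0, 0, 0], [0, 0, 0], [0, 0, 0], [0, 0, -0.006], [0, 0, -0.006]], "dr": [[0, 0, 0], [0, 0, 0], [0, 0, 0], [0, 0, 0], [0, 0, 0], [0, 0, 0], [0, 0, 0], [0, 0, 0], [0, 0, 0], [0, 0, 0], [0, 0, 0]]}}

```text
time: 37.9
tcp_pos: [0.5471, 0.3015, 0.1279]
tool_rot: [-0.0, 0.627, 0.779, -0.0]
contact_force: [0.3, 0.9, -2.5]
grip_width: 0.64
grip_force: 30.0
```

Emit:
{"op": "carry_out", "data": {"jaw": [0.05, 0.05, 0.05, 0.05, 0.05, 0.05, 0.05, 0.05, 0.05, 0.05, 0.05, 0.05], "travel": [[-0.01, 0, -0.001], [-0.02, 0, 0], [-0.03, 0, 0], [-0.035, 0, 0], [-0.035, 0, 0], [-0.035, 0, 0], [-0.035, 0, 0], [-0.035, 0, 0], [-0.035, 0, 0], [-0.02, 0, 0], [-0.015, 0, 0], [0, 0, 0]], "dr": [[0, 0, 0], [0, 0, 0], [0, 0, 0], [0, 0, 0], [0, 0, 0], [0, 0, 0], [0, 0, 0], [0, 0, 0], [0, 0, 0], [0, 0, 0], [0, 0, 0], [0, 0, 0]]}}

```text
time: 39.4
tcp_pos: [0.6129, 0.0031, 0.129]
tool_rot: [-0.0, 0.627, 0.779, 0.0]
contact_force: [-0.2, 0.4, -2.9]
grip_width: 0.639
grip_force: 30.0
```

```bash
python3 -c "
from h import *
f=grab('top'); rects(f); rackstate(f)
plan([.4365,-.2362,.195],84.4)"
```

```text
rack 677 ((0.45712897181510925, -0.23743383586406708), (0.2540906071662903, 0.10624359548091888), 84.09318542480469)
tray 588 ((0.5971028804779053, -0.21466735005378723), (0.15345144271850586, 0.21667198836803436), 2.0321545600891113)
on rack 280 ((0.42939290404319763, -0.30994364619255066), (0.05010417848825455, 0.048592694103717804), 84.43637084960938) ztop 0.09320519134456891
yaw now 102.4 turn z 18.0  tilt [-0.     0.001 -1.   ] | shift before turn [-196.8 -223.7  -66.1] after turn [-256.3 -152.   -66. ] mm | tcp [0.6128 0.004  0.129 ] F [ 0.6  0.5 -2.7] grip 30.0 58.7mm t=39.5
```

Emit:
{"op": "carry_out", "data": {"jaw": [0.05, 0.05, 0.05, 0.05, 0.05, 0.05, 0.05, 0.05, 0.05, 0.05, 0.05, 0.05], "travel": [[0, 0, -0.02], [0, 0, -0.03], [-0.02, -0.012, -0.016], [-0.03, -0.018, 0], [-0.035, -0.021, 0], [-0.036, -0.021, 0], [-0.036, -0.021, 0], [-0.036, -0.021, 0], [-0.036, -0.021, 0], [-0.027, -0.017, 0], [0, 0, 0], [0, 0, 0]], "dr": [[0, 0, 9], [0, 0, 9], [0, 0, 0], [0, 0, 0], [0, 0, 0], [0, 0, 0], [0, 0, 0], [0, 0, 0], [0, 0, 0], [0, 0, 0], [0, 0, 0], [0, 0, 0]]}}

```text
time: 40.95
tcp_pos: [0.4371, -0.2351, 0.1951]
tool_rot: [-0.0, 0.741, 0.672, 0.0]
contact_force: [0.5, -0.4, -2.8]
grip_width: 0.637
grip_force: 30.0
```

```bash
python3 -c "
from h import *
plan([.4365,-.2362,.05],84.4)
f=grab('wrist'); rackstate(f); P=cloud(f).reshape(-1,3);P=P[~np.isnan(P[:,0])]
k=P[(P[:,0]>.37)&(P[:,0]<.5)&(P[:,1]<-.08)&(P[:,1]>-.23)&(P[:,2]>.02)&(P[:,2]<.05)]
print(len(k),cv2.minAreaRect(k[:,:2].astype(np.float32)));save(f,'w8.png',None,1)
"
```

```text
yaw now 84.4 turn z 0.0  tilt [ 0.     0.001 -1.   ] | shift before turn [ -1.3  -0.6 145.1] after turn [ -1.2  -0.5 145.1] mm | tcp [ 0.4371 -0.2351  0.1951] F [ 0.5 -0.4 -2.8] grip 30.0 58.6mm t=41.0
2887 ((0.44714412093162537, -0.16987013816833496), (0.12171346694231033, 0.06513921171426773), 88.16287994384766)
```

View pics/w8.png

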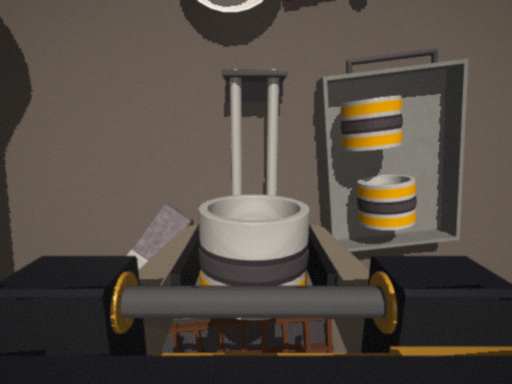

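Wrist view: the rails (columns 236 and 272) are centred under the held one-band coupon at (254,240). Both reject coupons lie side by side on the tray floor. I lower this one to the middle slot.

Emit:
{"op": "carry_out", "data": {"jaw": [0.05, 0.05, 0.05, 0.05, 0.05, 0.05, 0.05, 0.05, 0.05], "travel": [[-0.001, 0, 0.03], [0, 0, 0.045], [0, 0, 0.04], [0, 0, 0.02], [0, 0, 0.01], [0, 0, 0.003], [0, 0, 0.0015], [0, 0, 0], [0, 0, 0]], "dr": [[0, 0, 0], [0, 0, 0], [0, 0, 0], [0, 0, 0], [0, 0, 0], [0, 0, 0], [0, 0, 0], [0, 0, 0], [0, 0, 0]]}}

```text
time: 42.12
tcp_pos: [0.4374, -0.2375, 0.0469]
tool_rot: [0.001, 0.741, 0.672, 0.0]
contact_force: [-0.9, 4.5, 6.3]
grip_width: 0.634
grip_force: 30.0
```

Emit:
{"op": "carry_out", "data": {"jaw": [0.06, 0.062, 0.066, 0.072, 0.08, 0.08, 0.08, 0.0919, 0.0919, 0.0919], "travel": [[0, 0, 0], [0, 0, 0], [0, 0, 0], [0, 0, 0], [0, 0, 0], [0, 0, 0], [0, 0, -0.03], [0, 0, -0.05], [0, 0, -0.06], [0, 0, -0.06]], "dr": [[0, 0, 0], [0, 0, 0], [0, 0, 0], [0, 0, 0], [0, 0, 0], [0, 0, 0], [0, 0, 0], [0, 0, 0], [0, 0, 0], [0, 0, 0]]}}

```text
time: 43.38
tcp_pos: [0.4362, -0.2369, 0.2474]
tool_rot: [-0.0, 0.741, 0.672, -0.0]
contact_force: [1.5, -0.8, -0.4]
grip_width: 1.0
grip_force: 0.0
```

```bash
python3 -c "
from h import *
f=grab('wrist'); rackstate(f)
t=-.2325
plan([*(t*u+.599*n),.25],102.4)"
```

```text
on rack 3211 ((0.4331357777118683, -0.27481257915496826), (0.12534905970096588, 0.04864678159356117), 85.16349792480469) ztop 0.09125400636324049
yaw now 84.4 turn z -18.0  tilt [ 0.011 -0.01  -1.   ] | shift before turn [602.  37.   2.] after turn [561.  221.3   6.8] mm | tcp [ 0.4395 -0.2398  0.2568] F [ 1.8 -0.9  5.9] grip 0.0 92.3mm t=43.4
```

Emit:
{"op": "carry_out", "data": {"jaw": [0.0919, 0.0919, 0.0919, 0.0919, 0.0919, 0.0919, 0.0919, 0.0919, 0.0919, 0.0919, 0.0919, 0.0919], "travel": [[0, 0, 0], [0, 0, 0], [0.04, 0.016, 0], [0.055, 0.022, 0], [0.055, 0.022, 0], [0.055, 0.022, 0], [0.055, 0.022, 0], [0.055, 0.022, 0], [0.055, 0.022, 0], [0.055, 0.021, 0], [0.055, 0.021, 0], [0.055, 0.021, 0]], "dr": [[0, 0, -9], [0, 0, -9], [0, 0, 0], [0, 0, 0], [0, 0, 0], [0, 0, 0], [0, 0, 0], [0, 0, 0], [0, 0, 0], [0, 0, 0], [0, 0, 0], [0, 0, 0]]}}

```text
time: 44.92
tcp_pos: [0.5279, 0.3326, 0.2452]
tool_rot: [0.0, 0.627, 0.779, -0.0]
contact_force: [0.3, -1.0, 0.7]
grip_width: 1.003
grip_force: 0.0
```

Emit:
{"op": "carry_out", "data": {"jaw": [0.0919, 0.0919, 0.0919], "travel": [[0.026, 0.01, 0], [0, 0, 0], [0, 0, 0]], "dr": [[0, 0, 0], [0, 0, 0], [0, 0, 0]]}}

```text
time: 45.3
tcp_pos: [0.532, 0.3573, 0.2453]
tool_rot: [0.0, 0.627, 0.779, -0.0]
contact_force: [0.1, -0.2, 0.4]
grip_width: 1.002
grip_force: 0.0
```

```bash
python3 -c "
from h import *
f=grab('wrist'); coupon1(f); t=-.2325
plan([*(t*u+.599*n),.115],102.4)
f=grab('top'); rackstate(f); traystate(f); coupon1(grab('scene'))"
```

```text
DDDDwwDDwYYwwwwwwwwwwwww......DDDDDDDDDDD...........................
outer end t=-0.2098 lat 0.5997 ztop 0.1637
yaw now 102.3 turn z -0.1  tilt [-0.    -0.001 -1.   ] | shift before turn [ -1.8   2.7 130.5] after turn [ -1.9   2.6 130.5] mm | tcp [0.5321 0.357  0.2455] F [-0.6  0.5 -0.2] grip 0.0 91.9mm t=45.4
on rack 549 ((0.4327673017978668, -0.27320605516433716), (0.1250341683626175, 0.048972468823194504), 84.6807861328125) ztop 0.09320528191546744
in tray 517 ((0.5772667527198792, -0.22021758556365967), (0.055243849754333496, 0.1445794403553009), 12.11465835571289) ztop 0.0657150607171169
DDwwwwwwwwYwwwwwwwwwwwwwwwwwwwwwwwwwwwwwwwwwwwwwwwwwwwwwwwwwwwwww...
outer end t=0.0344 lat 0.5991 ztop 0.1704
```

Emit:
{"op": "carry_out", "data": {"jaw": [0.0919, 0.0919, 0.0919, 0.0919, 0.0919, 0.065, 0.055, 0.05, 0.05, 0.05, 0.05], "travel": [[0, 0.003, 0.04], [0, 0, 0.045], [0, 0, 0.034], [0, 0, 0.011], [0, 0, 0], [0, 0, 0], [0, 0, 0], [0, 0, 0], [0, 0, 0], [0, 0, -0.006], [0, 0, -0.006]], "dr": [[0, 0, 0], [0, 0, 0], [0, 0, 0], [0, 0, 0], [0, 0, 0], [0, 0, 0], [0, 0, 0], [0, 0, 0], [0, 0, 0], [0, 0, 0], [0, 0, 0]]}}

```text
time: 46.82
tcp_pos: [0.5346, 0.3586, 0.1274]
tool_rot: [-0.0, 0.627, 0.779, -0.0]
contact_force: [0.3, -0.6, -2.6]
grip_width: 0.638
grip_force: 30.0
```

Emit:
{"op": "carry_out", "data": {"jaw": [0.05, 0.05, 0.05, 0.05, 0.05, 0.05, 0.05, 0.05, 0.05, 0.05, 0.05, 0.05], "travel": [[-0.01, 0, -0.001], [-0.02, 0, 0], [-0.03, 0, 0], [-0.035, 0, 0], [-0.035, 0, 0], [-0.035, 0, 0], [-0.035, 0, 0], [-0.035, 0, 0], [-0.035, 0, 0], [-0.02, 0, 0], [-0.015, 0, 0], [0, 0, 0]], "dr": [[0, 0, 0], [0, 0, 0], [0, 0, 0], [0, 0, 0], [0, 0, 0], [0, 0, 0], [0, 0, 0], [0, 0, 0], [0, 0, 0], [0, 0, 0], [0, 0, 0], [0, 0, 0]]}}

```text
time: 48.32
tcp_pos: [0.6004, 0.0603, 0.1285]
tool_rot: [-0.0, 0.627, 0.779, 0.0]
contact_force: [-0.2, 0.4, -2.4]
grip_width: 0.636
grip_force: 30.0
```

Emit:
{"op": "carry_out", "data": {"jaw": [0.05, 0.05, 0.05, 0.05, 0.05, 0.05, 0.05, 0.05], "travel": [[-0.01, 0, 0], [-0.02, 0, 0], [-0.025, 0, 0], [-0.005, 0, 0], [0, 0, -0.02], [0, 0, -0.03], [0, 0, -0.016], [0, 0, 0]], "dr": [[0, 0, 0], [0, 0, 0], [0, 0, 0], [0, 0, 0], [0, 0, 0], [0, 0, 0], [0, 0, 0], [0, 0, 0]]}}

```text
time: 49.32
tcp_pos: [0.6144, 0.0026, 0.1969]
tool_rot: [0.002, 0.626, 0.779, 0.001]
contact_force: [-0.2, -0.9, -2.9]
grip_width: 0.639
grip_force: 30.0
```

```bash
python3 -c "
from h import *
f=grab('top'); rects(f); rackstate(f); traystate(f)
plan([.4438,-.1616,.195],84.4)"
```

```text
rack 571 ((0.4562830328941345, -0.2365877330303192), (0.25245776772499084, 0.10425005853176117), 84.51897430419922)
tray 583 ((0.5977513194084167, -0.21459560096263885), (0.15309275686740875, 0.21556051075458527), 1.2498161792755127)
on rack 553 ((0.43264317512512207, -0.2726050615310669), (0.12445513904094696, 0.04924262687563896), 84.7633056640625) ztop 0.0930196713136382
in tray 521 ((0.5756090879440308, -0.21960128843784332), (0.05932673066854477, 0.1430654376745224), 9.712313652038574) ztop 0.06619520707021498
yaw now 102.4 turn z 18.0  tilt [ 0.001 -0.    -1.   ] | shift before turn [-123.9 -201.    -0. ] after turn [-1.800e+02 -1.528e+02  1.000e-01] mm | tcp [0.6134 0.0027 0.1951] F [-0.5  0.5 -2.3] grip 30.0 58.4mm t=49.4
```

Emit:
{"op": "carry_out", "data": {"jaw": [0.05, 0.05, 0.05, 0.05, 0.05, 0.05, 0.05, 0.05, 0.05, 0.05, 0.05], "travel": [[0, 0, 0], [0, 0, 0], [-0.02, -0.017, 0], [-0.027, -0.023, 0], [-0.03, -0.0255, 0], [-0.03, -0.0255, 0], [-0.03, -0.0255, 0], [-0.027, -0.023, 0], [-0.016, -0.0135, 0], [0, 0, 0], [0, 0, 0]], "dr": [[0, 0, 9], [0, 0, 9], [0, 0, 0], [0, 0, 0], [0, 0, 0], [0, 0, 0], [0, 0, 0], [0, 0, 0], [0, 0, 0], [0, 0, 0], [0, 0, 0]]}}

```text
time: 50.75
tcp_pos: [0.4434, -0.1612, 0.194]
tool_rot: [-0.001, 0.741, 0.672, 0.0]
contact_force: [0.8, -0.4, -2.2]
grip_width: 0.635
grip_force: 30.0
```

```bash
python3 -c "
from h import *
plan([.4438,-.1616,.05],84.4)
f=grab('wrist'); save(f,'w9.png',None,1)
P=cloud(f).reshape(-1,3);P=P[~np.isnan(P[:,0])]
k=P[(P[:,0]>.38)&(P[:,0]<.495)&(P[:,1]<-.09)&(P[:,1]>-.2)&(P[:,2]>.038)&(P[:,2]<.05)]
print(len(k),cv2.minAreaRect(k[:,:2].astype(np.float32)))
"
```

```text
yaw now 84.4 turn z -0.0  tilt [-0.001  0.001 -1.   ] | shift before turn [ -0.5   0.5 144. ] after turn [ -0.4   0.4 144. ] mm | tcp [ 0.4434 -0.1612  0.194 ] F [ 0.8 -0.4 -2.2] grip 30.0 58.4mm t=50.8
363 ((0.4489307701587677, -0.11524650454521179), (0.005374277010560036, 0.0641372799873352), 84.34663391113281)
```

View pics/w9.png

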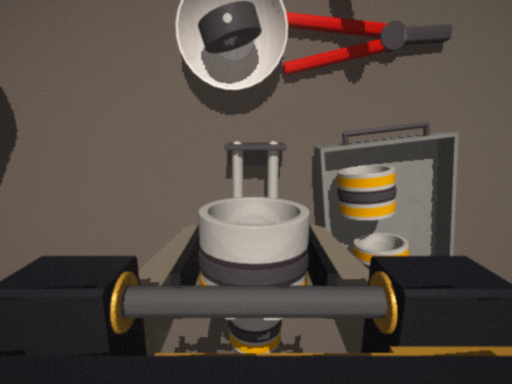

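Wrist view: the rails and near end plate (255,147) line up with the held coupon at (254,240), and the collar is still in the dish (230,25). I lower the last coupon.

Emit:
{"op": "carry_out", "data": {"jaw": [0.05, 0.05, 0.05, 0.05, 0.05, 0.05, 0.05, 0.05, 0.05], "travel": [[0, 0, 0.03], [0, 0, 0.045], [0, 0, 0.04], [0, 0, 0.02], [0, 0, 0.008], [0, 0, 0.003], [0, 0, 0.001], [0, 0, 0], [0, 0, 0]], "dr": [[0, 0, 0], [0, 0, 0], [0, 0, 0], [0, 0, 0], [0, 0, 0], [0, 0, 0], [0, 0, 0], [0, 0, 0], [0, 0, 0]]}}

```text
time: 51.92
tcp_pos: [0.4438, -0.1622, 0.0482]
tool_rot: [0.001, 0.741, 0.672, 0.0]
contact_force: [-0.3, 0.0, -3.1]
grip_width: 0.639
grip_force: 30.0
```

Emit:
{"op": "carry_out", "data": {"jaw": [0.05, 0.05, 0.05, 0.05], "travel": [[0, 0, 0.0015], [0, 0, 0.001], [0, 0, 0], [0, 0, 0]], "dr": [[0, 0, 0], [0, 0, 0], [0, 0, 0], [0, 0, 0]]}}

```text
time: 52.42
tcp_pos: [0.4445, -0.1625, 0.0466]
tool_rot: [0.001, 0.741, 0.672, 0.0]
contact_force: [-0.5, 1.5, 5.2]
grip_width: 0.638
grip_force: 30.0
```

Contact is made. I release, rise, and move aside so the top camera can see.

Emit:
{"op": "carry_out", "data": {"jaw": [0.06, 0.062, 0.066, 0.072, 0.08, 0.08, 0.08, 0.0919, 0.0919, 0.0919], "travel": [[0, 0, 0], [0, 0, 0], [0, 0, 0], [0, 0, 0], [0, 0, 0], [0, 0, 0], [0, 0, -0.03], [0, 0, -0.05], [0, 0, -0.06], [0, 0, -0.06]], "dr": [[0, 0, 0], [0, 0, 0], [0, 0, 0], [0, 0, 0], [0, 0, 0], [0, 0, 0], [0, 0, 0], [0, 0, 0], [0, 0, 0], [0, 0, 0]]}}

```text
time: 53.68
tcp_pos: [0.443, -0.1617, 0.2469]
tool_rot: [-0.0, 0.741, 0.672, -0.0]
contact_force: [0.4, -0.8, -0.7]
grip_width: 0.999
grip_force: 0.0
```

Emit:
{"op": "carry_out", "data": {"jaw": [0.0919, 0.0919, 0.0919, 0.0919, 0.0919, 0.0919, 0.0919, 0.0919], "travel": [[0.04, 0, 0], [0.05, 0, 0], [0.05, 0, 0], [0.05, 0, 0], [0.05, 0, 0], [0.04, 0, 0], [0, 0, 0], [0, 0, 0]], "dr": [[0, 0, 0], [0, 0, 0], [0, 0, 0], [0, 0, 0], [0, 0, 0], [0, 0, 0], [0, 0, 0], [0, 0, 0]]}}

```text
time: 54.68
tcp_pos: [0.4707, 0.1163, 0.2449]
tool_rot: [0.0, 0.741, 0.672, -0.0]
contact_force: [0.3, 0.2, 0.8]
grip_width: 1.001
grip_force: 0.0
```

```bash
python3 -c "
from h import *
f=grab('top'); rackstate(f); traystate(f); save(f,'t9.png',None,1.5); print(r.sense()['tcp_pos'])"
```

```text
on rack 839 ((0.43577781319618225, -0.23655718564987183), (0.19833536446094513, 0.05134391784667969), 84.13034057617188) ztop 0.09308548763449746
in tray 514 ((0.5704748630523682, -0.22566136717796326), (0.05356983467936516, 0.1443902999162674), 9.611141204833984) ztop 0.06601494872723439
[0.47077732 0.11593179 0.24501596]
```

View pics/t9.png

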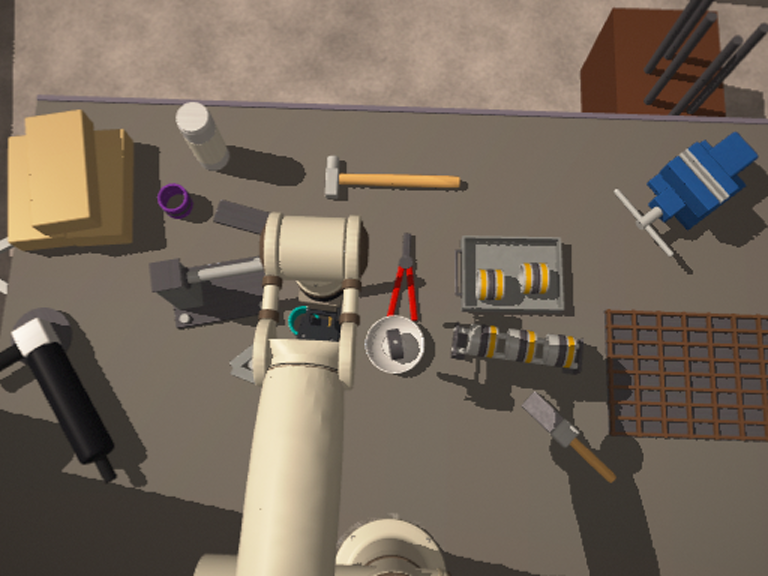

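The final top view shows three one-band coupons on the rack rails (490–565, 345), two two-band coupons on the tray floor (490,285 and 535,278), and the collar in the dish. The tools have not moved. I let things settle briefly, then hand in.

Emit:
{"op": "carry_out", "data": {"jaw": [0.0919, 0.0919, 0.0919, 0.0919, 0.0919, 0.0919, 0.0919, 0.0919], "travel": [[0, 0, 0], [0, 0, 0], [0, 0, 0], [0, 0, 0], [0, 0, 0], [0, 0, 0], [0, 0, 0], [0, 0, 0]], "dr": [[0, 0, 0], [0, 0, 0], [0, 0, 0], [0, 0, 0], [0, 0, 0], [0, 0, 0], [0, 0, 0], [0, 0, 0]]}}

```text
time: 55.72
tcp_pos: [0.4708, 0.1168, 0.2451]
tool_rot: [-0.0, 0.741, 0.672, 0.0]
contact_force: [-0.5, -0.5, 0.2]
grip_width: 0.997
grip_force: 0.0
```

```bash
python3 -c "
from h import *
f=grab('top'); rackstate(f); traystate(f); print(r.finish_job())"
```

```text
on rack 812 ((0.436518132686615, -0.2365218997001648), (0.1981038749217987, 0.051281318068504333), 84.52213287353516) ztop 0.09289134112637171
in tray 517 ((0.5692108273506165, -0.22461798787117004), (0.05235563591122627, 0.14320823550224304), 10.11266040802002) ztop 0.06578356419566042
the job is handed in; nothing more can be done
None
```

The job is handed in, with no verdict returned: the collar is in the dish, the three one-band coupons lie on the pass rack's rails, and the two two-band coupons lie side by side on the reject tray's floor.

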